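# Put loose components back in their stock bins

## Task

Put the five loose components on the bench back into stock: both displays, both terminal blocks (whatever their colour) and the capacitor each go into the empty, foam-lined front compartment of the bin whose rear pocket already holds that kind. Set each one down gently, never dropping it, so that it lies flat on the foam the way up it lies now (displays face up, terminal screws up, capacitor standing), none on top of another or on a wall. Leave the circuit board under repair and the flux bottle where they are.

Things in the scene. Friction and masses are not known exactly. Their poses are not given: they have to be found in the camera images.
- display_red_center (a point): Two-digit seven-segment display module lying face up on its two rows of pins: 48 mm (its x, long) by 32 mm (its y) by 14 mm high overall; the pins take up the lowest 4.5 mm, the solid white body the rest. Dark face with red digit segments. Its kind is display. The point is its centre, 7 mm above what it lies on; z points out of the face. About 22 g.
- display_white_center (a point): Two-digit seven-segment display module lying face up on its two rows of pins: 48 mm (its x, long) by 32 mm (its y) by 14 mm high overall; the pins take up the lowest 4.5 mm, the solid white body the rest. Grey face with white digit segments. Its kind is display. The point is its centre, 7 mm above what it lies on; z points out of the face. About 22 g.
- terminal_green_center (a point): Pluggable screw terminal block, eight ways, green, lying screws up: 51 mm (its x, long) by 20 mm (its y) by 22 mm high; the lowest 14 mm is the full 20 mm wide, above that a 13 mm wide ridge carries the screws. Its kind is terminal block. The point is its centre, 11 mm above what it lies on; z points up. About 28 g.
- terminal_orange_center (a point): Pluggable screw terminal block, eight ways, orange, lying screws up: 51 mm (its x, long) by 20 mm (its y) by 22 mm high; the lowest 14 mm is the full 20 mm wide, above that a 13 mm wide ridge carries the screws. Its kind is terminal block. The point is its centre, 11 mm above what it lies on; z points up. About 28 g.
- capacitor_center (a point): Snap-in electrolytic capacitor standing upright: a cylinder 35 mm in diameter and 45 mm high, dark blue sleeve with a white stripe, aluminium top with a scored cross. Its kind is capacitor. The point is its centre, 22.5 mm above what it stands on; z points up. About 55 g.
- bin_displays: Bin with displays in its rear pocket. Fixed black bin, pink foam floor 8 mm above the origin, which lies under the centre of its empty front compartment, 130 (x) by 108 mm (y) inside; +x to the bin's rear, z up. 3 mm walls: front lip 24 high, sides 24 (front 45 mm) then 38, partition behind 34. Rear pocket 50 deep, stock in it fixed, up to 49 high; rear wall 38.
- bin_terminals: Bin with green and orange terminal blocks in its rear pocket. Fixed black bin, pink foam floor 8 mm above the origin, which lies under the centre of its empty front compartment, 130 (x) by 108 mm (y) inside; +x to the bin's rear, z up. 3 mm walls: front lip 24 high, sides 24 (front 45 mm) then 38, partition behind 34. Rear pocket 50 deep, stock in it fixed, up to 49 high; rear wall 38.
- bin_capacitors: Bin with blue capacitors in its rear pocket. Fixed black bin, pink foam floor 8 mm above the origin, which lies under the centre of its empty front compartment, 130 (x) by 108 mm (y) inside; +x to the bin's rear, z up. 3 mm walls: front lip 24 high, sides 24 (front 45 mm) then 38, partition behind 34. Rear pocket 50 deep, stock in it fixed, up to 49 high; rear wall 38.
- board: Green circuit board under repair, 85 mm (its x) by 130 mm (its y), up to 30 mm high, with two green terminal blocks and two blue relays soldered to it (these are part of the board). Loose on four feet, must stay where it is. Origin at the centre of its underside, on the bench.
- bottle: Translucent plastic flux bottle, 52 mm in diameter, 122 mm high to the tip of its spout, standing loose; must stay where it is. Origin at the centre of its base.
There are look-alikes about, which are no part of the job. There is more than one size of the part that bears capacitor_center; the job needs the smallest.

How it is judged:
At the end, for the whole second after the job is handed in: Each of the five components lies in the front compartment of the bin of its own kind: its centre within 58 mm (along the bin's x) and 48 mm (along y) of the compartment's centre, within 5 mm of the height it has when resting on the foam, within 0.2 rad of upright, at rest and released (x of display_red_center in the frame of bin_displays between -0.058 and 0.058 m and y of display_red_center in the frame of bin_displays between -0.048 and 0.048 m and z of display_red_center in the frame of bin_displays between 0.01 and 0.02 m and angle between each of display_red_center, display_white_center, terminal_green_center, terminal_orange_center, capacitor_center's own z axis and vertical below 0.2 rad and linear speed of each of display_red, display_white, terminal_green, terminal_orange, capacitor below 0.02 m/s and x of display_white_center in the frame of bin_displays between -0.058 and 0.058 m and y of display_white_center in the frame of bin_displays between -0.048 and 0.048 m and z of display_white_center in the frame of bin_displays between 0.01 and 0.02 m and x of terminal_green_center in the frame of bin_terminals between -0.058 and 0.058 m and y of terminal_green_center in the frame of bin_terminals between -0.048 and 0.048 m and z of terminal_green_center in the frame of bin_terminals between 0.014 and 0.024 m and x of terminal_orange_center in the frame of bin_terminals between -0.058 and 0.058 m and y of terminal_orange_center in the frame of bin_terminals between -0.048 and 0.048 m and z of terminal_orange_center in the frame of bin_terminals between 0.014 and 0.024 m and x of capacitor_center in the frame of bin_capacitors between -0.058 and 0.058 m and y of capacitor_center in the frame of bin_capacitors between -0.048 and 0.048 m and z of capacitor_center in the frame of bin_capacitors between 0.0255 and 0.0355 m); the robot touches nothing.
It fails at once if a component was dropped (let fall more than about 5 cm) ((linear speed of display_red above 1 m/s and contact force between display_red and the fingers below 0.02 N) or (linear speed of display_white above 1 m/s and contact force between display_white and the fingers below 0.02 N) or (linear speed of terminal_green above 1 m/s and contact force between terminal_green and the fingers below 0.02 N) or (linear speed of terminal_orange above 1 m/s and contact force between terminal_orange and the fingers below 0.02 N) or (linear speed of capacitor above 1 m/s and contact force between capacitor and the fingers below 0.02 N)).
It fails at once if the circuit board under repair was shifted by more than 2 cm (distance of board from where it was at the start of the episode above 0.02 m).
It fails at once if the flux bottle was shifted by more than 2 cm or tipped over (distance of bottle from where it was at the start of the episode above 0.02 m or angle between bottle's own z axis and vertical above 0.5 rad).
It also fails if it takes over 138 s, if anything falls off the work surface, if the arm or the gripper's body presses on something with over 40 N, if the wrist force passes 120 N, or if a joint passes its speed limit or range.

## Robot

A 6-joint arm with a two-finger parallel gripper is mounted at the origin on the work surface. World frame = base frame: x ahead of the robot, y to its left, z up, the work surface at z = 0. Lengths are in m, angles in rad, forces in N, time in s.
With the tool pointing down it reaches from about 0.375 to 0.9 m from the base axis. Payload 3.1 kg.
Tool frame: the origin (TCP) lies midway between the tips of the shut fingers; the grasp point (between the pads) lies manip.grip_depth behind it (manip.grip_depth is the distance from the TCP to the grasp point, in m); z points along the fingers, y is the direction in which the jaws open and shut (so a half turn about z gives the same grasp; the last joint's range is limited). The gripper opens to 85 mm and grips with 20 to 120 N. Pads are 22 mm wide; open, the fingers measure 114 mm over their backs; the gripper's body (76 mm by 85 mm) begins 54 mm behind the grasp point. The pads swing forward as they close: fully open they stand 13 mm farther back than shut.
Start: joints at [0.939, 0.527, 1.433, -0, 1.181, -0.178], TCP at [0.274, 0.562, 0.231] pointing down, gripper open.
Joint ranges: [-3.08, 3.08], [-0.75, 2.2], [0.22, 2.44], [-1.43, 4.57], [0, 2.65], [-2.85, 2.85]. Speed limits (rad/s): [2.79, 2.79, 3.14, 3.14, 3.14, 3.14].

## Interface

Orientations are given as a unit quaternion [x, y, z, w].
In Python, from station import manip, vision gives the robot as it stands.
- The arm moves only by the shell command python3 -m crank 'ROWS' [FORCE]. ROWS is JSON, a list of rows, each an object with "grip": the closure, from 0 (fully open) to 1 (shut); "offset": the shift along the tool's x, y, z in mm, a list of three; "angular": the turn, a rotation vector about the tool's x, y, z in degrees, a list of three. A call has 1 to 10 rows; each row is the pose to reach, as a shift and turn from the pose commanded when the call began, along the tool's axes at that moment; what a row does not reach only later rows make up. A row lasts 1/10 s, in which the tool goes at most 50 mm and 8.59 degrees, less where a joint would pass 70% of its speed; a pose out of reach is approached as far as the arm can. A call with a gripper value outside its range is refused whole. The fingers move at their own pace and stop on an object; FORCE is the grip in N (left out, the last holds). Time passes only in rows, so rows that repeat a pose let the fingers close. It gives the time, the measured TCP pose, the force and the opening at its end, in the units of the state.
- manip.sense(): the state, without advancing time (a new reading comes with each control period).
- vision.snapshot(name): name is "side" or "top" or "wrist"; returns a dict with "pixels" (480x640x3 uint8, red, green, blue), "intrinsics" (3x3 intrinsics, pixels), "R" (3x3) and "t" (3): a world point X has camera coordinates R X + t. Camera axes: x right, y down, z forward; pixel columns grow to the right and rows downward; lengths in m; the calibration is good to about 2 mm. A picture is of the moment at which its call begins. There is no depth.
- manip.sign_off(): hands the job in, once; it reports no verdict.
The state is a dict: "t": time; "q": joint angles; "qd": joint speeds; "tau": joint torques, N m; "tcp_pos": TCP position; "tool_rot": TCP orientation; "force": force on the tool from outside, world axes, zero at the start; "ft_torque": the same for the moment, N m; "finger_gap": opening from 0.0 (shut) to 1.0 (fully open).
Only numpy, scipy, OpenCV 4.12 (cv2) and the standard library are available. Lean on these libraries where they do the work, as an engineer would, in place of code of your own. Each camera call takes 0.05 s, during which the arm holds its last target.

## Working session

There is one attempt and no reset: what is moved stays moved. The work goes in short steps, Python scripts to look and compute and a shell command to move; the robot and the scene stay as the last step left them, time stands still between calls to the robot, and variables do not carry over. Pictures are saved under pics/ and viewed, and the job is handed in when it is done.

```bash
ls; mkdir -p pics; python3 - <<'E'
from station import manip, vision
import cv2, numpy as np
s=manip.sense(); print(s, manip.grip_depth)
for n in ["side","top","wrist"]:
    d=vision.snapshot(n); cv2.imwrite(f"pics/{n}0.png",d["pixels"][:,:,::-1]); print(n,np.round(d["intrinsics"],1).tolist(),np.round(d["R"],4).tolist(),np.round(d["t"],4).tolist())
E
```

```text
pics
{'t': 0.0, 'q': array([ 9.38510564e-01,  5.28458223e-01,  1.43391211e+00,  9.30053880e-06,
        1.18139019e+00, -1.78484810e-01]), 'qd': array([ 0.00213262,  0.00016708, -0.00133987,  0.00093609, -0.00141357,
        0.00111416]), 'tau': array([-6.56190264e-05, -4.42353594e+01, -1.78026545e+01, -2.10003755e-04,
        8.42353329e-03,  4.56941919e-06]), 'tcp_pos': array([0.27352215, 0.56117187, 0.23033538]), 'tool_rot': array([ 2.24960124e-01,  9.74367368e-01, -9.94384769e-04, -4.31425366e-04]), 'force': array([ 0.88173892, -0.41854392,  0.4284314 ]), 'ft_torque': array([ 0.04862326, -0.01935664, -0.05274467]), 'finger_gap': 0.9982893009351439} 0.0187
side [[469.3, 0.0, 323.9], [0.0, 469.3, 228.9], [0.0, 0.0, 1.0]] [[0.9191, -0.394, 0.0083], [-0.2084, -0.5037, -0.8384], [0.3345, 0.7689, -0.545]] [-0.4511, 0.1144, 0.9502]
top [[443.3, 0.0, 315.4], [0.0, 443.3, 239.7], [0.0, 0.0, 1.0]] [[0.0189, -0.9997, 0.0147], [-0.991, -0.0206, -0.1321], [0.1324, -0.0121, -0.9911]] [-0.0524, 0.4766, 1.0865]
wrist [[334.8, 0.0, 322.8], [0.0, 334.8, 240.8], [0.0, 0.0, 1.0]] [[0.4388, 0.8986, -0.0032], [0.8625, -0.4202, 0.2822], [0.2522, -0.1265, -0.9594]] [-0.6221, -0.0362, 0.3802]
```

View pics/top0.png

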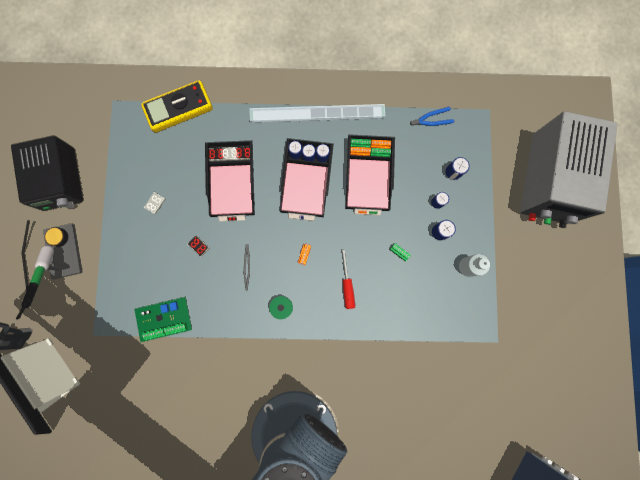

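View pics/side0.png

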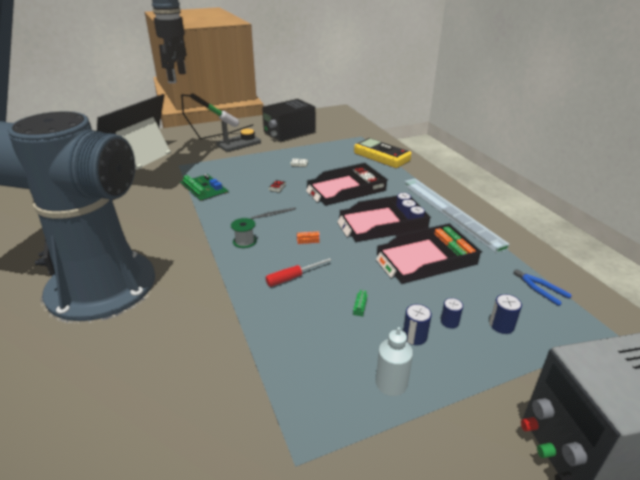

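View pics/wrist0.png

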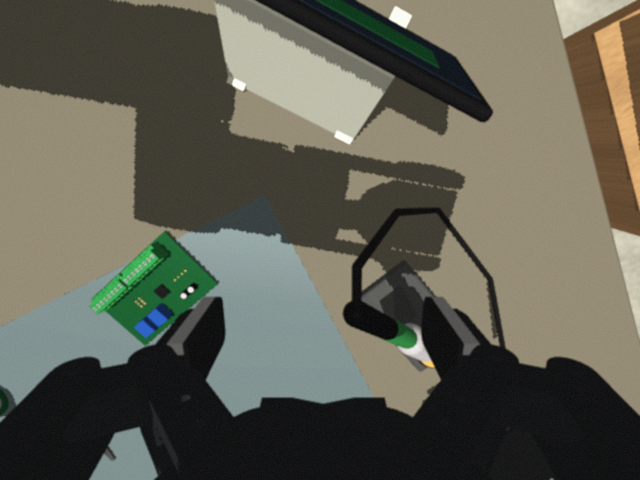

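The top view shows the white display at (154,203), red display (198,245), orange terminal (304,254) and green terminal (400,252). The smallest capacitor is at (441,200). The bins are displays (230,185), capacitors (305,185) and terminals (369,180). Next I'll measure these by segmentation.

```bash
cat > h.py <<'E'
import numpy as np, cv2
from station import manip, vision
from scipy.spatial.transform import Rotation as Ro
def world(d,uv,z):
    uv=np.atleast_2d(np.asarray(uv,float)); K=d["intrinsics"];R=d["R"];t=np.asarray(d["t"])
    C=-R.T@t; r=np.c_[uv,np.ones(len(uv))]@np.linalg.inv(K).T@R
    return C+r*((z-C[2])/r[:,2])[:,None]
def proj(d,X):
    X=np.atleast_2d(X); c=X@d["R"].T+d["t"]; p=c@d["intrinsics"].T; return p[:,:2]/p[:,2:]
def rectw(d,mask,z):
    c,_=cv2.findContours(mask.astype(np.uint8),cv2.RETR_EXTERNAL,cv2.CHAIN_APPROX_NONE)
    c=max(c,key=cv2.contourArea)[:,0,:]
    w=world(d,c,z)[:,:2]
    (cx,cy),(a,b),th=cv2.minAreaRect((w*1000).astype(np.float32))
    if a<b: a,b=b,a; th+=90
    th=(th+90)%180-90
    return np.round([cx,cy,a,b,th],1)
def save(d,name): cv2.imwrite("pics/"+name,d["pixels"][:,:,::-1])
def grasp(): 
    s=manip.sense(); R=Ro.from_quat(s["tool_rot"]); return s["tcp_pos"],R
E
python3 - <<'E'
from h import *
d=vision.snapshot("top"); im=d["pixels"]; print("cam",-d["R"].T@d["t"])
hsv=cv2.cvtColor(im,cv2.COLOR_RGB2HSV); H,S,V=[hsv[:,:,i].astype(int) for i in range(3)]
pink=((H>165)|(H<10))&(V>180)&(S>40)&(S<140)
n,l,st,ce=cv2.connectedComponentsWithStats(pink.astype(np.uint8))
for i in range(1,n):
    if st[i,4]>500: print("pink",ce[i].round(1),rectw(d,l==i,.008))
def roi(m,x0,x1,y0,y1):
    r=np.zeros(m.shape,bool); r[y0:y1,x0:x1]=1; return m&r
print("orange",rectw(d,roi((S>150)&(H>5)&(H<25),285,325,235,275),.018))
print("green",rectw(d,roi((S>120)&(H>45)&(H<80),380,420,235,270),.018))
print("white",rectw(d,roi((V>140)&(S<60),135,175,185,225),.014))
print("red",rectw(d,roi((V<75)|((S>150)&((H>170)|(H<10))),180,215,230,260),.014))
for n,(x,y) in dict(bigA=(459,165),small=(442,199),med=(446,229)).items():
    print(n,world(d,[x,y],.045).round(3))
big=cv2.resize(im[130:275,130:480],None,fx=2.28,fy=2.28,interpolation=cv2.INTER_CUBIC); cv2.imwrite("pics/topbig.png",big[:,:,::-1])
a=cv2.resize(im[150:250,420:480],None,fx=6,fy=6,interpolation=cv2.INTER_CUBIC); cv2.imwrite("pics/caps.png",a[:,:,::-1])
E
```

```text
cam [ 0.3294468  -0.02938197  1.1405506 ]
pink [367.8 183.3] [ 634.1 -179.6  126.5  105.3   -1.7]
pink [303.6 188.1] [617.2 -10.3 126.7 103.8  -5.2]
pink [230.5 189.4] [609.6 180.5 126.8 104.2   3.8]
orange [442.9 -15.3  50.1  20.1 -17. ]
green [ 449.  -256.5   51.6   11.9   53.7]
white [563.1 373.6 106.5 100.5   3.5]
red [458.2 257.8  44.3  26.6  46.8]
bigA [[ 0.677 -0.407  0.045]]
small [[ 0.587 -0.362  0.045]]
med [[ 0.51  -0.37   0.045]]
```

View pics/topbig.png

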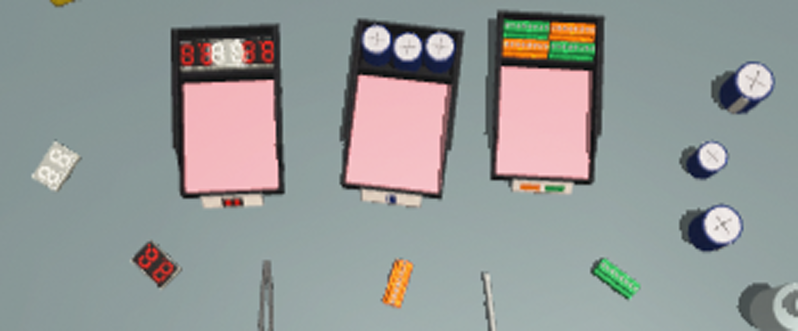

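View pics/caps.png

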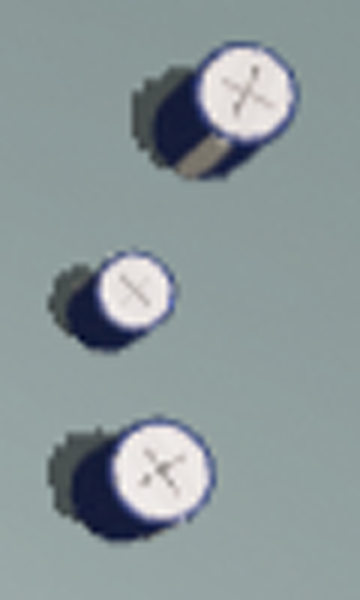

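```bash
cat >> h.py <<'E'
def psi_now():
    p,R=grasp(); y=R.as_matrix()[:,1]; return np.degrees(np.arctan2(y[1],y[0]))
def go(x,y,z,psi=None):
    """needed tool-frame offset (mm) & turn about tool z (deg); positions of TCP in mm"""
    p,R=grasp(); M=R.as_matrix(); ps=psi_now()
    th=np.radians(ps); A=np.array([[-np.sin(th),np.cos(th),0],[np.cos(th),np.sin(th),0],[0,0,-1]])
    d=np.array([x,y,z])-p*1000; o=M.T@d
    turn=0
    if psi is not None:
        q1=np.degrees(np.arctan2(y,x)); c=[psi+180*k for k in range(-3,4) if abs(q1-psi-180*k)<155]
        t=min(c,key=lambda a:abs(a-(q1-np.degrees(manip.sense()["q"][5])) if False else abs(((q1-a)-np.degrees(manip.sense()["q"][5])))) ); 
        dq6=(q1-t)-np.degrees(manip.sense()["q"][5]); q1n=np.degrees(manip.sense()["q"][0]); turn=-( (t-ps+180)%360-180)
        print("q6 target deg",round(q1-t,1))
    # tilt correction: rotation vector in tool frame to make tool z straight down
    zt=M.T@np.array([0,0,-1.]); 
    print("tcp",(p*1000).round(1),"psi",round(ps,1),"offset",o.round(1),"turn z",round(turn,1),"tilt xy deg",np.degrees(np.cross([0,0,1],zt)).round(2)[:2], "t",manip.sense()["t"].__round__(1),"gap",manip.sense()["finger_gap"].__round__(3))
E
python3 - <<'E'
from h import *
d=vision.snapshot("wrist"); p,R=grasp()
print("cam in tool", R.as_matrix().T@(-d["R"].T@d["t"]-p), "cam z in tool",R.as_matrix().T@d["R"][2])
d=vision.snapshot("top"); im=d["pixels"]
hsv=cv2.cvtColor(im,cv2.COLOR_RGB2HSV); H,S,V=[hsv[:,:,i].astype(int) for i in range(3)]
print(hsv[195:212:2,145:165:4,1:].tolist()[:4])
bg=np.median(im[185:192,135:175].reshape(-1,3),0); print(bg)
for th in (14,18,22):
    w=np.zeros(S.shape,bool); w[188:220,140:170]=((S<25)&(V>V[187,150]-20))[188:220,140:170]
    w[188:220,140:170]=(S<th)[188:220,140:170]
    print(rectw(d,w,.014))
go(458,258,120,136.8)
E
```

```text
cam in tool [ 0.07221909 -0.00139805 -0.14242767] cam z in tool [-0.28250105 -0.00154424  0.95926575]
[[[27, 149], [25, 150], [19, 214], [17, 193], [27, 151]], [[27, 149], [23, 153], [19, 225], [18, 193], [16, 196]], [[27, 150], [14, 183], [13, 237], [20, 208], [20, 207]], [[29, 150], [18, 193], [21, 208], [19, 213], [20, 206]]]
[135. 150. 150.]
[542.5 375.2   3.6   1.9 -41.8]
[567.3 374.6  50.   36.7 -30. ]
[567.  374.3  51.   37.4 -29.8]
q6 target deg 72.6
tcp [273.8 561.5 231. ] psi 64.0 offset [-298.6 -192.   111.1] turn z 107.2 tilt xy deg [-0.04 -0.01] t 0.3 gap 0.999
```

```bash
python3 -m crank '[{"grip":0,"offset":[-298.6,-192,111],"angular":[0,0,-72.8]},{"grip":0,"offset":[-298.6,-192,111],"angular":[0,0,-72.8]},{"grip":0,"offset":[-298.6,-192,111],"angular":[0,0,-72.8]},{"grip":0,"offset":[-298.6,-192,111],"angular":[0,0,-72.8]},{"grip":0,"offset":[-298.6,-192,111],"angular":[0,0,-72.8]},{"grip":0,"offset":[-298.6,-192,111],"angular":[0,0,-72.8]},{"grip":0,"offset":[-298.6,-192,111],"angular":[0,0,-72.8]},{"grip":0,"offset":[-298.6,-192,111],"angular":[0,0,-72.8]},{"grip":0,"offset":[-298.6,-192,111],"angular":[0,0,-72.8]},{"grip":0,"offset":[-298.6,-192,111],"angular":[0,0,-72.8]}]' 40
python3 - <<'E'
from h import *
go(458,258,120,136.8)
d=vision.snapshot("wrist"); save(d,"w1.png"); print(proj(d,[.458,.258,.014]))
E
```

```text
t: 1.3
tcp_pos: [0.4589, 0.2569, 0.1198]
tool_rot: [-0.396, 0.918, 0.0, -0.0]
force: [-0.1, -0.1, 0.2]
finger_gap: 1.001
q6 target deg -107.4
tcp [458.9 256.9 119.8] psi 136.6 offset [-0.2  1.4 -0.2] turn z -0.2 tilt xy deg [ 0.03 -0.04] t 1.3 gap 1.001
[[324.75073596 241.57425608]]
```

View pics/w1.png

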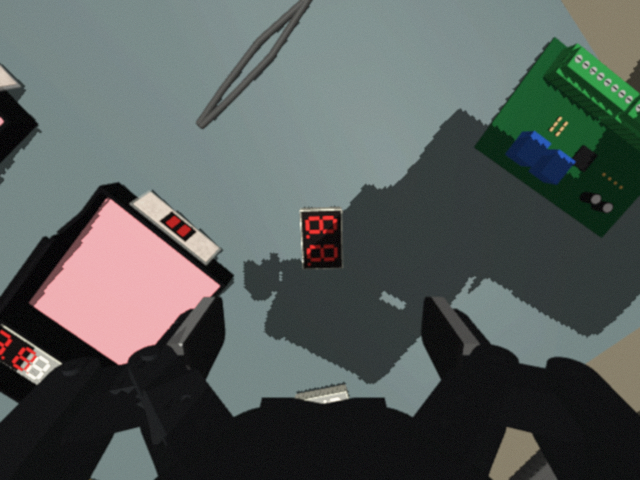

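```bash
python3 - <<'E'
from h import *
d=vision.snapshot("wrist"); im=d["pixels"]
c=world(d,[321,238],.014)[0]*1000; print(c)
sub=np.zeros((480,640),bool); g=im.max(2).astype(int)
hsv=cv2.cvtColor(im,cv2.COLOR_RGB2HSV)
m=(im.max(2)<60)|((hsv[:,:,1]>150)); sub[208:268,300:343]=m[208:268,300:343]
r=rectw(d,sub,.014); print(r)
go(r[0],r[1],2,r[4]+90)
E
```

```text
[457.77071785 254.91657038  14.        ]
[458.9 255.8  45.4  29.4  48.1]
q6 target deg -109.0
tcp [458.1 258.4 120.4] psi 136.6 offset [  1.4  -2.4 118.4] turn z -1.5 tilt xy deg [0.01 0.01] t 1.4 gap 0.996
```

```bash
python3 -m crank '[{"grip":0.35,"offset":[1,-2,50],"angular":[0,0,-1.5]},{"grip":0.35,"offset":[1,-2,90],"angular":[0,0,-1.5]},{"grip":0.35,"offset":[1,-2,108],"angular":[0,0,-1.5]},{"grip":0.35,"offset":[1,-2,117],"angular":[0,0,-1.5]},{"grip":0.35,"offset":[1,-2,117],"angular":[0,0,-1.5]},{"grip":0.35,"offset":[1,-2,117],"angular":[0,0,-1.5]}]' 40
python3 - <<'E'
from h import *
go(458.5,256,2,138); print(manip.sense()["force"])
d=vision.snapshot("wrist"); save(d,"w2.png")
E
```

```text
t: 2.0
tcp_pos: [0.4594, 0.257, 0.0042]
tool_rot: [-0.409, 0.912, -0.0, 0.001]
force: [0.2, 0.3, -0.5]
finger_gap: 0.649
q6 target deg -108.8
tcp [459.4 257.    4.2] psi 138.3 offset [1.4 0.1 2.2] turn z 0.3 tilt xy deg [-0.05  0.09] t 2.0 gap 0.649
[ 0.17570637  0.3045243  -0.54013989]
```

View pics/w2.png

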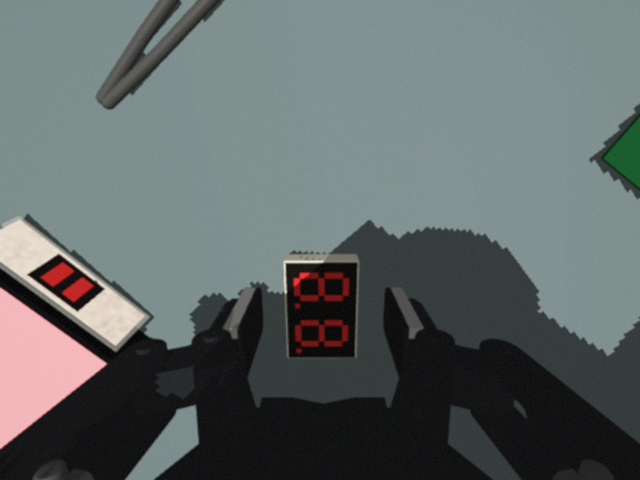

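```bash
python3 -m crank '[{"grip":0.5,"offset":[0,0,1.5],"angular":[0,0,0]},{"grip":1,"offset":[0,0,1.5],"angular":[0,0,0]},{"grip":1,"offset":[0,0,1.5],"angular":[0,0,0]},{"grip":1,"offset":[0,0,1.5],"angular":[0,0,0]},{"grip":1,"offset":[0,0,1.5],"angular":[0,0,0]},{"grip":1,"offset":[0,0,1.5],"angular":[0,0,0]},{"grip":1,"offset":[0,0,1.5],"angular":[0,0,0]}]' 40
python3 -m crank '[{"grip":1,"offset":[0,0,-5],"angular":[0,0,0]},{"grip":1,"offset":[0,0,-20],"angular":[0,0,0]},{"grip":1,"offset":[0,0,-60],"angular":[0,0,0]},{"grip":1,"offset":[0,0,-100],"angular":[0,0,0]},{"grip":1,"offset":[0,0,-100],"angular":[0,0,0]},{"grip":1,"offset":[0,0,-100],"angular":[0,0,0]}]' 40
python3 - <<'E'
from h import *
# bin displays: centre (609.6,180.5), yaw 3.8; slot x=+30
a=np.radians(3.8); c=np.array([609.6,180.5])+30*np.array([np.cos(a),np.sin(a)]); print(c)
go(*c,100,93.8)
d=vision.snapshot("wrist"); save(d,"w3.png")
E
```

```text
t: 2.75
tcp_pos: [0.4596, 0.2564, 0.0029]
tool_rot: [-0.409, 0.913, -0.0, 0.001]
force: [-0.6, 0.6, 6.1]
finger_gap: 0.36
t: 3.35
tcp_pos: [0.4594, 0.2563, 0.1029]
tool_rot: [-0.409, 0.912, -0.0, 0.001]
force: [-0.4, -0.6, -0.3]
finger_gap: 0.365
[639.53404405 182.48821701]
q6 target deg -77.9
tcp [459.4 256.3 102.9] psi 138.3 offset [ -64.7 -183.6    3.3] turn z 44.5 tilt xy deg [-0.08  0.12] t 3.4 gap 0.365
```

View pics/w3.png

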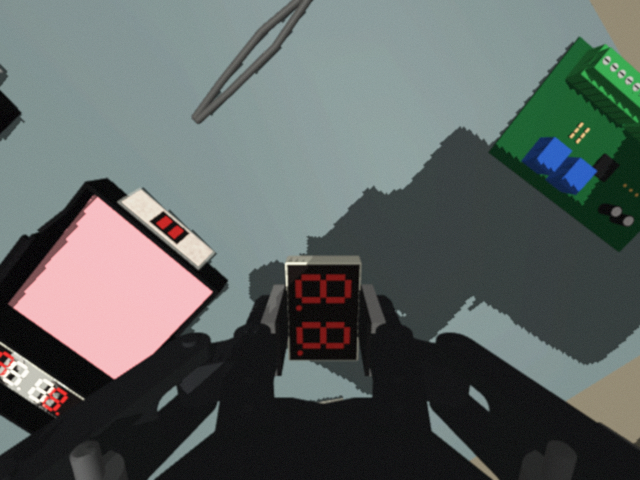

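```bash
python3 -m crank '[{"grip":1,"offset":[-64.5,-184,3],"angular":[0,0,44.5]},{"grip":1,"offset":[-64.5,-184,3],"angular":[0,0,44.5]},{"grip":1,"offset":[-64.5,-184,3],"angular":[0,0,44.5]},{"grip":1,"offset":[-64.5,-184,3],"angular":[0,0,44.5]},{"grip":1,"offset":[-64.5,-184,3],"angular":[0,0,44.5]},{"grip":1,"offset":[-64.5,-184,3],"angular":[0,0,44.5]},{"grip":1,"offset":[-64.5,-184,3],"angular":[0,0,44.5]},{"grip":1,"offset":[-64.5,-184,3],"angular":[0,0,44.5]}]'
python3 - <<'E'
from h import *
go(639.5,182.5,11,93.8)
d=vision.snapshot("wrist"); save(d,"w4.png")
E
```

```text
t: 4.2
tcp_pos: [0.6373, 0.1824, 0.0976]
tool_rot: [-0.035, 0.999, -0.0, -0.002]
force: [0.5, 0.4, 0.9]
finger_gap: 0.359
q6 target deg -77.9
tcp [637.3 182.4  97.6] psi 94.0 offset [-2.5 -0.1 86.6] turn z 0.2 tilt xy deg [-0.   -0.19] t 4.2 gap 0.359
```

View pics/w4.png

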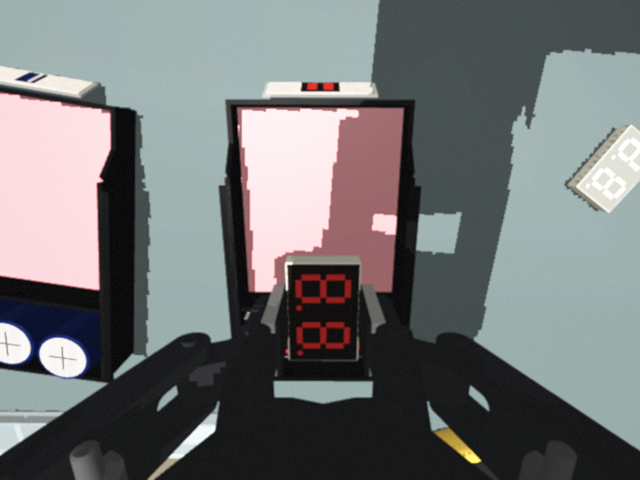

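```bash
python3 - <<'E'
from h import *
d=vision.snapshot("wrist")
print((world(d,[[240,108],[405,108],[248,293],[395,293]],.008)*1000).round(1))
a=np.radians(3.8);x=np.array([np.cos(a),np.sin(a)]);y=np.array([-x[1],x[0]])
print([ (np.array([609.6,180.5])+sx*65*x+sy*54*y).round(1).tolist() for sx in(-1,1) for sy in (-1,1)])
E
```

```text
[[547.2 121.2   8. ]
 [539.8 228.1   8. ]
 [678.2 127.2   8. ]
 [670.4 238.5   8. ]]
[[548.3, 122.3], [541.2, 230.1], [678.0, 130.9], [670.9, 238.7]]
```

```bash
python3 -m crank '[{"grip":1,"offset":[-2,0,40],"angular":[0,0,0]},{"grip":1,"offset":[-2,0,70],"angular":[0,0,0]},{"grip":1,"offset":[-2,0,80],"angular":[0,0,0]},{"grip":1,"offset":[-2,0,84],"angular":[0,0,0]},{"grip":1,"offset":[-2,0,86],"angular":[0,0,0]},{"grip":1,"offset":[-2,0,86],"angular":[0,0,0]},{"grip":1,"offset":[-2,0,86],"angular":[0,0,0]}]'
python3 - <<'E'
from h import *
go(639.5,182.5,11,93.8); print(manip.sense()["force"])
E
```

```text
t: 5.0
tcp_pos: [0.6423, 0.1822, 0.0143]
tool_rot: [-0.033, 0.999, 0.0, 0.001]
force: [-0.6, -0.1, 0.1]
finger_gap: 0.361
q6 target deg -77.9
tcp [642.3 182.2  14.3] psi 93.8 offset [2.7 0.5 3.3] turn z 0.0 tilt xy deg [0.01 0.15] t 5.0 gap 0.361
[-0.58927346 -0.06093898  0.08272327]
```

```bash
python3 -m crank '[{"grip":1,"offset":[0,0,1.5],"angular":[0,0,0]},{"grip":1,"offset":[0,0,1.5],"angular":[0,0,0]}]'
python3 -m crank '[{"grip":1,"offset":[0,0,1.5],"angular":[0,0,0]},{"grip":1,"offset":[0,0,1.5],"angular":[0,0,0]}]'
```

```text
t: 5.2
tcp_pos: [0.6415, 0.1821, 0.0119]
tool_rot: [-0.033, 0.999, 0.0, 0.0]
force: [-0.5, -0.8, -0.2]
finger_gap: 0.36
t: 5.4
tcp_pos: [0.6416, 0.1821, 0.011]
tool_rot: [-0.033, 0.999, 0.0, 0.0]
force: [-1.1, -0.2, 4.8]
finger_gap: 0.362
```

```bash
python3 -m crank '[{"grip":0.6,"offset":[0,0,0],"angular":[0,0,0]},{"grip":0.5,"offset":[0,0,0],"angular":[0,0,0]},{"grip":0.4,"offset":[0,0,0],"angular":[0,0,0]},{"grip":0.4,"offset":[0,0,0],"angular":[0,0,0]},{"grip":0.4,"offset":[0,0,-20],"angular":[0,0,0]},{"grip":0.4,"offset":[0,0,-60],"angular":[0,0,0]},{"grip":0.4,"offset":[0,0,-100],"angular":[0,0,0]},{"grip":0.4,"offset":[0,0,-100],"angular":[0,0,0]}]'
python3 - <<'E'
from h import *
go(567,374.5,110,60)
d=vision.snapshot("wrist"); save(d,"w5.png")
E
```

```text
t: 6.2
tcp_pos: [0.6457, 0.1827, 0.116]
tool_rot: [-0.033, 0.999, 0.0, 0.006]
force: [1.4, -0.5, 0.9]
finger_gap: 0.601
q6 target deg -26.6
tcp [645.7 182.7 116. ] psi 93.8 offset [ 65.8 196.6   5.3] turn z 33.8 tilt xy deg [0.03 0.72] t 6.2 gap 0.601
```

View pics/w5.png

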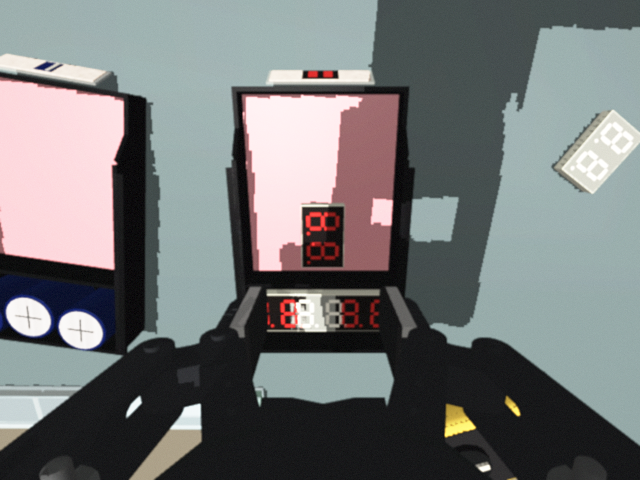

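The red display lies flat in the rear half of the bin, at (322,236). Next is the white display, at (603,152).

```bash
python3 -m crank '[{"grip":0.3,"offset":[66,196.5,4],"angular":[0,0,33.8]},{"grip":0.3,"offset":[66,196.5,4],"angular":[0,0,33.8]},{"grip":0.3,"offset":[66,196.5,4],"angular":[0,0,33.8]},{"grip":0.3,"offset":[66,196.5,4],"angular":[0,0,33.8]},{"grip":0.3,"offset":[66,196.5,4],"angular":[0,0,33.8]},{"grip":0.3,"offset":[66,196.5,4],"angular":[0,0,33.8]},{"grip":0.3,"offset":[66,196.5,4],"angular":[0,0,33.8]},{"grip":0.3,"offset":[66,196.5,4],"angular":[0,0,33.8]}]'
python3 - <<'E'
from h import *
go(567,374.5,3,60)
d=vision.snapshot("wrist"); save(d,"w6.png"); print(proj(d,[.567,.3745,.014]))
E
```

```text
t: 7.05
tcp_pos: [0.5631, 0.3718, 0.1053]
tool_rot: [0.26, 0.966, -0.001, -0.0]
force: [0.1, -0.5, 0.5]
finger_gap: 0.701
q6 target deg -26.6
tcp [563.1 371.8 105.3] psi 59.9 offset [ -2.    4.4 102.3] turn z -0.1 tilt xy deg [-0.06 -0.01] t 7.0 gap 0.701
[[331.01807593 247.64713753]]
```

View pics/w6.png

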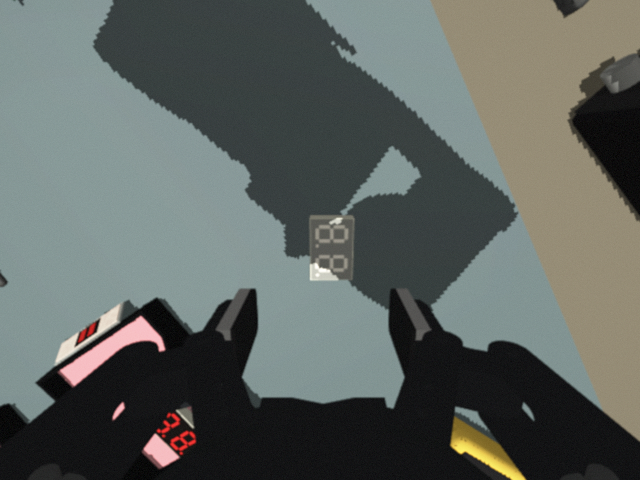

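```bash
python3 -m crank '[{"grip":0.35,"offset":[-2,4.5,40],"angular":[0,0,0]},{"grip":0.35,"offset":[-2,4.5,80],"angular":[0,0,0]},{"grip":0.35,"offset":[-2,4.5,95],"angular":[0,0,0]},{"grip":0.35,"offset":[-2,4.5,101],"angular":[0,0,0]},{"grip":0.35,"offset":[-2,4.5,101],"angular":[0,0,0]},{"grip":0.35,"offset":[-2,4.5,101],"angular":[0,0,0]}]' 40
python3 - <<'E'
from h import *
go(567,374.5,3,60); print(manip.sense()["force"])
d=vision.snapshot("wrist"); save(d,"w7.png")
E
```

```text
t: 7.7
tcp_pos: [0.5678, 0.3769, 0.0065]
tool_rot: [0.259, 0.966, 0.001, 0.001]
force: [0.2, 0.2, 0.4]
finger_gap: 0.653
q6 target deg -26.6
tcp [567.8 376.9   6.5] psi 60.0 offset [-0.5 -2.5  3.5] turn z -0.0 tilt xy deg [0.15 0.11] t 7.7 gap 0.653
[0.15540115 0.16479295 0.42590839]
```

View pics/w7.png

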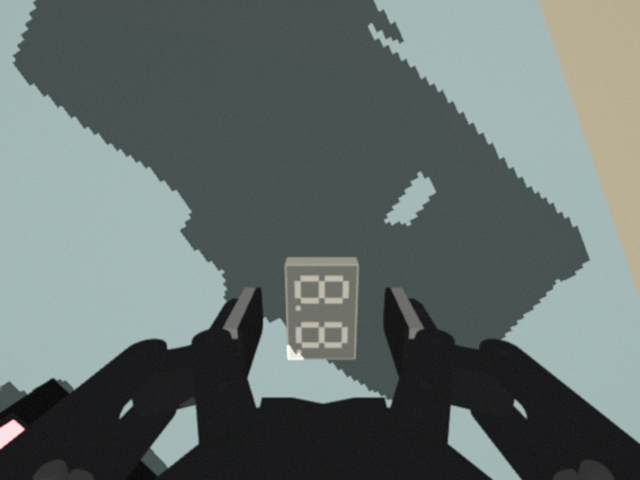

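The white display is centred between the jaws at (321,309). I'll lower a little, close and lift.

```bash
python3 -m crank '[{"grip":0.5,"offset":[0,0,2],"angular":[0,0,0]},{"grip":1,"offset":[0,0,2],"angular":[0,0,0]},{"grip":1,"offset":[0,0,2],"angular":[0,0,0]},{"grip":1,"offset":[0,0,2],"angular":[0,0,0]},{"grip":1,"offset":[0,0,2],"angular":[0,0,0]},{"grip":1,"offset":[0,0,2],"angular":[0,0,0]},{"grip":1,"offset":[0,0,2],"angular":[0,0,0]}]' 40
python3 -m crank '[{"grip":1,"offset":[0,0,-5],"angular":[0,0,0]},{"grip":1,"offset":[0,0,-20],"angular":[0,0,0]},{"grip":1,"offset":[0,0,-60],"angular":[0,0,0]},{"grip":1,"offset":[0,0,-100],"angular":[0,0,0]},{"grip":1,"offset":[0,0,-100],"angular":[0,0,0]},{"grip":1,"offset":[0,0,-100],"angular":[0,0,0]}]' 40
python3 - <<'E'
from h import *
a=np.radians(3.8); c=np.array([609.6,180.5])-30*np.array([np.cos(a),np.sin(a)]); print(c)
go(*c,100,93.8)
E
```

```text
t: 8.45
tcp_pos: [0.567, 0.3771, 0.0041]
tool_rot: [0.259, 0.966, 0.001, 0.001]
force: [0.4, 0.3, 6.3]
finger_gap: 0.361
t: 9.05
tcp_pos: [0.567, 0.377, 0.1049]
tool_rot: [0.259, 0.966, 0.001, 0.001]
force: [0.0, -0.9, -1.0]
finger_gap: 0.359
[579.66595595 178.51178299]
q6 target deg -76.7
tcp [567.  377.  104.9] psi 60.0 offset [-110.2 -165.6    4.7] turn z -33.8 tilt xy deg [0.15 0.11] t 9.1 gap 0.359
```

```bash
python3 -m crank '[{"grip":1,"offset":[-110,-165.5,4],"angular":[0,0,-33.8]},{"grip":1,"offset":[-110,-165.5,4],"angular":[0,0,-33.8]},{"grip":1,"offset":[-110,-165.5,4],"angular":[0,0,-33.8]},{"grip":1,"offset":[-110,-165.5,4],"angular":[0,0,-33.8]},{"grip":1,"offset":[-110,-165.5,4],"angular":[0,0,-33.8]},{"grip":1,"offset":[-110,-165.5,4],"angular":[0,0,-33.8]},{"grip":1,"offset":[-110,-165.5,4],"angular":[0,0,-33.8]},{"grip":1,"offset":[-110,-165.5,4],"angular":[0,0,-33.8]}]'
python3 - <<'E'
from h import *
go(579.7,178.5,12,93.8)
d=vision.snapshot("wrist"); save(d,"w8.png")
E
```

```text
t: 9.85
tcp_pos: [0.5783, 0.1798, 0.0984]
tool_rot: [-0.034, 0.999, 0.0, -0.0]
force: [-0.6, -1.0, -0.3]
finger_gap: 0.362
q6 target deg -76.7
tcp [578.3 179.8  98.4] psi 93.9 offset [-1.4 -1.4 86.4] turn z 0.1 tilt xy deg [ 0.01 -0.05] t 9.8 gap 0.362
```

View pics/w8.png

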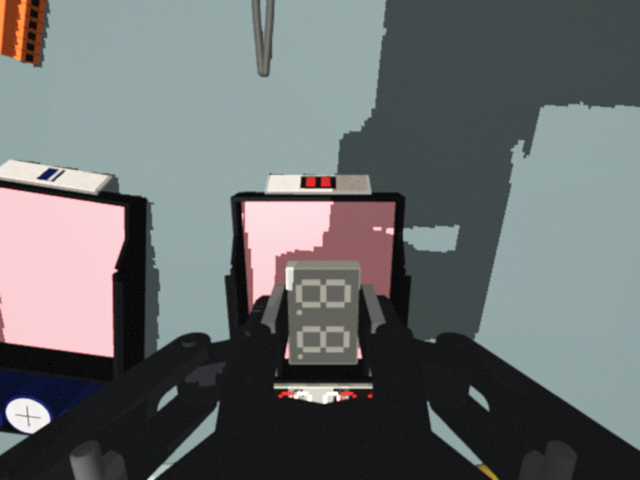

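```bash
python3 -m crank '[{"grip":1,"offset":[0,-1,40],"angular":[0,0,0]},{"grip":1,"offset":[0,-1,70],"angular":[0,0,0]},{"grip":1,"offset":[0,-1,80],"angular":[0,0,0]},{"grip":1,"offset":[0,-1,83],"angular":[0,0,0]},{"grip":1,"offset":[0,-1,84],"angular":[0,0,0]},{"grip":1,"offset":[0,-1,85],"angular":[0,0,0]},{"grip":1,"offset":[0,-1,85],"angular":[0,0,0]}]'
python3 -m crank '[{"grip":1,"offset":[0,0,1],"angular":[0,0,0]},{"grip":1,"offset":[0,0,1],"angular":[0,0,0]}]'
```

```text
t: 10.6
tcp_pos: [0.5798, 0.1775, 0.015]
tool_rot: [-0.033, 0.999, 0.0, 0.001]
force: [-0.6, 0.3, -0.3]
finger_gap: 0.355
t: 10.8
tcp_pos: [0.5792, 0.1773, 0.0134]
tool_rot: [-0.033, 0.999, 0.0, 0.0]
force: [-0.4, -0.0, -0.1]
finger_gap: 0.363
```

```bash
python3 -m crank '[{"grip":1,"offset":[0,0,1],"angular":[0,0,0]},{"grip":1,"offset":[0,0,1.5],"angular":[0,0,0]},{"grip":1,"offset":[0,0,1.5],"angular":[0,0,0]}]'
```

```text
t: 11.1
tcp_pos: [0.5792, 0.1773, 0.0121]
tool_rot: [-0.033, 0.999, 0.0, 0.0]
force: [-1.4, -1.1, 6.4]
finger_gap: 0.361
```

```bash
python3 -m crank '[{"grip":0.6,"offset":[0,0,0],"angular":[0,0,0]},{"grip":0.5,"offset":[0,0,0],"angular":[0,0,0]},{"grip":0.4,"offset":[0,0,0],"angular":[0,0,0]},{"grip":0.4,"offset":[0,0,0],"angular":[0,0,0]},{"grip":0.4,"offset":[0,0,-20],"angular":[0,0,0]},{"grip":0.4,"offset":[0,0,-60],"angular":[0,0,0]},{"grip":0.4,"offset":[0,0,-100],"angular":[0,0,0]},{"grip":0.4,"offset":[0,0,-100],"angular":[0,0,0]}]'
python3 - <<'E'
from h import *
go(442.9,-15.3,105,73)
d=vision.snapshot("wrist"); save(d,"w9.png")
E
```

```text
t: 11.9
tcp_pos: [0.5829, 0.1779, 0.1167]
tool_rot: [-0.033, 0.999, 0.0, 0.006]
force: [0.6, 0.3, 0.8]
finger_gap: 0.601
q6 target deg -75.0
tcp [582.9 177.9 116.7] psi 93.8 offset [ 152.7 -183.5    9.8] turn z 20.8 tilt xy deg [0.03 0.66] t 11.9 gap 0.601
```

View pics/w9.png

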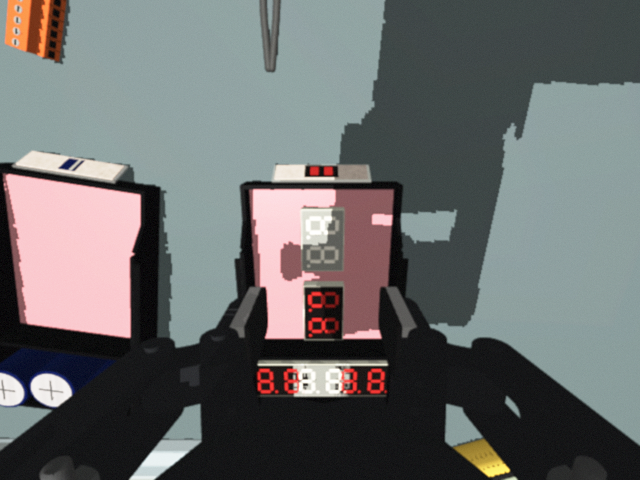

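Both displays lie flat in their bin: white at (322,239), red at (322,312). Next is the orange terminal.

```bash
python3 -m crank '[{"grip":0.4,"offset":[149.5,-183.5,5],"angular":[0,0,20.8]},{"grip":0.4,"offset":[149.5,-183.5,5],"angular":[0,0,20.8]},{"grip":0.4,"offset":[149.5,-183.5,5],"angular":[0,0,20.8]},{"grip":0.4,"offset":[149.5,-183.5,5],"angular":[0,0,20.8]},{"grip":0.4,"offset":[149.5,-183.5,5],"angular":[0,0,20.8]},{"grip":0.4,"offset":[149.5,-183.5,5],"angular":[0,0,20.8]},{"grip":0.4,"offset":[149.5,-183.5,5],"angular":[0,0,20.8]},{"grip":0.4,"offset":[149.5,-183.5,5],"angular":[0,0,20.8]}]'
python3 - <<'E'
from h import *
go(442.9,-15.3,4,73)
d=vision.snapshot("wrist"); save(d,"w10.png"); im=d["pixels"]
hsv=cv2.cvtColor(im,cv2.COLOR_RGB2HSV); H,S,V=[hsv[:,:,i].astype(int) for i in range(3)]
m=(S>130)&(H>4)&(H<22); r=np.zeros(m.shape,bool); r[180:300,270:380]=m[180:300,270:380]
print(rectw(d,r,.014),rectw(d,r,.022)); print(proj(d,[.4429,-.0153,.018]))
E
```

```text
t: 12.75
tcp_pos: [0.4425, -0.0153, 0.1059]
tool_rot: [0.148, 0.989, 0.0, 0.0]
force: [0.5, -0.2, 0.3]
finger_gap: 0.602
q6 target deg -75.0
tcp [442.5 -15.3 105.9] psi 73.0 offset [-4.000e-01  1.000e-01  1.019e+02] turn z 0.0 tilt xy deg [0.01 0.01] t 12.8 gap 0.602
[443.5 -16.7  55.5  19.9 -16.3] [441.1 -16.   53.6  19.2 -16.3]
[[325.08208593 247.41734481]]
```

View pics/w10.png

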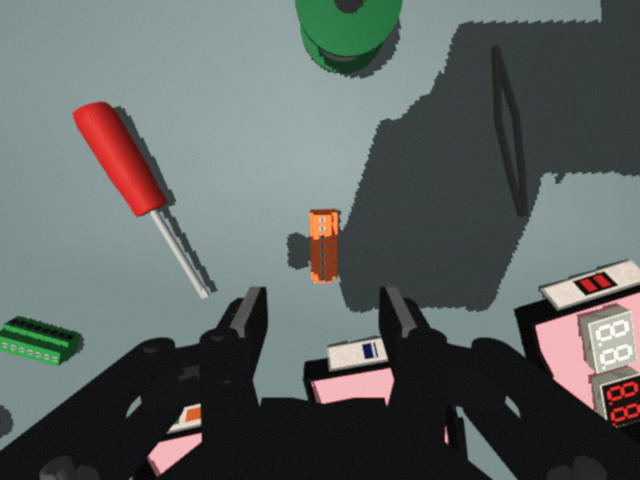

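```bash
python3 -m crank '[{"grip":0.45,"offset":[0,-0.5,40],"angular":[0,0,-0.7]},{"grip":0.5,"offset":[0,-0.5,80],"angular":[0,0,-0.7]},{"grip":0.5,"offset":[0,-0.5,95],"angular":[0,0,-0.7]},{"grip":0.5,"offset":[0,-0.5,101],"angular":[0,0,-0.7]},{"grip":0.5,"offset":[0,-0.5,101],"angular":[0,0,-0.7]},{"grip":0.5,"offset":[0,-0.5,101],"angular":[0,0,-0.7]}]' 40
python3 - <<'E'
from h import *
go(442.9,-16,4,73.7); print(manip.sense()["force"])
d=vision.snapshot("wrist"); save(d,"w11.png")
E
```

```text
t: 13.4
tcp_pos: [0.4425, -0.0158, 0.0058]
tool_rot: [0.141, 0.99, -0.0, 0.001]
force: [-0.0, -0.3, 0.4]
finger_gap: 0.505
q6 target deg -75.8
tcp [442.5 -15.8   5.8] psi 73.8 offset [-0.5 -0.1  1.8] turn z 0.1 tilt xy deg [0.   0.08] t 13.4 gap 0.505
[-0.03578672 -0.26415952  0.43900397]
```

View pics/w11.png

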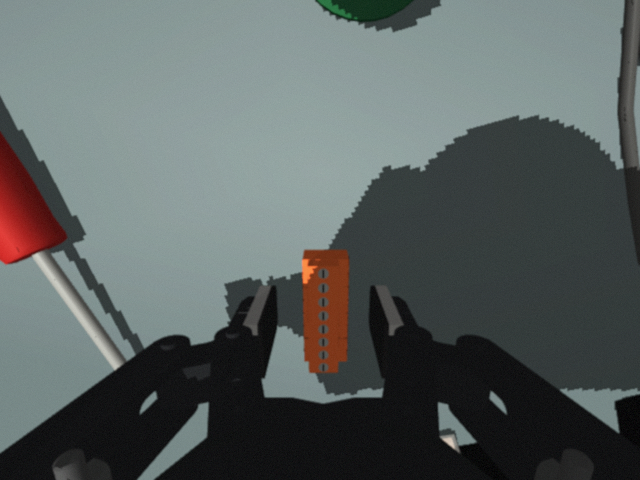

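The orange block is centred at (324,313). Closing and lifting.

```bash
python3 -m crank '[{"grip":1,"offset":[0,0,1],"angular":[0,0,0]},{"grip":1,"offset":[0,0,1],"angular":[0,0,0]},{"grip":1,"offset":[0,0,1],"angular":[0,0,0]},{"grip":1,"offset":[0,0,1],"angular":[0,0,0]},{"grip":1,"offset":[0,0,1],"angular":[0,0,0]},{"grip":1,"offset":[0,0,1],"angular":[0,0,0]}]' 40
python3 -m crank '[{"grip":1,"offset":[0,0,-5],"angular":[0,0,0]},{"grip":1,"offset":[0,0,-20],"angular":[0,0,0]},{"grip":1,"offset":[0,0,-60],"angular":[0,0,0]},{"grip":1,"offset":[0,0,-100],"angular":[0,0,0]},{"grip":1,"offset":[0,0,-100],"angular":[0,0,0]},{"grip":1,"offset":[0,0,-100],"angular":[0,0,0]}]' 40
python3 - <<'E'
from h import *
a=np.radians(-1.7); u=np.array([np.cos(a),np.sin(a)]); b=np.array([634.1,-179.6]); print(b+30*u,b-30*u)
go(*(b+30*u),100,88.3)
E
```

```text
t: 14.05
tcp_pos: [0.4424, -0.0163, 0.0053]
tool_rot: [0.142, 0.99, -0.0, 0.001]
force: [0.0, 0.9, 6.4]
finger_gap: 0.219
t: 14.65
tcp_pos: [0.4422, -0.0163, 0.1054]
tool_rot: [0.142, 0.99, -0.0, 0.001]
force: [-1.1, 0.5, -0.9]
finger_gap: 0.216
[ 664.0867958  -180.48998732] [ 604.1132042  -178.71001268]
q6 target deg -103.5
tcp [442.2 -16.3 105.4] psi 73.7 offset [-259.   -95.3    6.1] turn z -14.6 tilt xy deg [-0.    0.16] t 14.7 gap 0.216
```

```bash
python3 -m crank '[{"grip":1,"offset":[-259,-95,5],"angular":[0,0,-14.6]},{"grip":1,"offset":[-259,-95,5],"angular":[0,0,-14.6]},{"grip":1,"offset":[-259,-95,5],"angular":[0,0,-14.6]},{"grip":1,"offset":[-259,-95,5],"angular":[0,0,-14.6]},{"grip":1,"offset":[-259,-95,5],"angular":[0,0,-14.6]},{"grip":1,"offset":[-259,-95,5],"angular":[0,0,-14.6]},{"grip":1,"offset":[-259,-95,5],"angular":[0,0,-14.6]},{"grip":1,"offset":[-259,-95,5],"angular":[0,0,-14.6]},{"grip":1,"offset":[-259,-95,5],"angular":[0,0,-14.6]}]'
python3 - <<'E'
from h import *
go(664.1,-180.5,13.5,88.3)
d=vision.snapshot("wrist"); save(d,"w12.png")
E
```

```text
t: 15.55
tcp_pos: [0.6614, -0.1786, 0.0975]
tool_rot: [0.015, 1.0, 0.001, -0.002]
force: [-1.4, -0.0, 0.3]
finger_gap: 0.219
q6 target deg -103.5
tcp [ 661.4 -178.6   97.5] psi 88.3 offset [-3.1 -2.  83.9] turn z 0.0 tilt xy deg [ 0.12 -0.27] t 15.6 gap 0.219
```

View pics/w12.png

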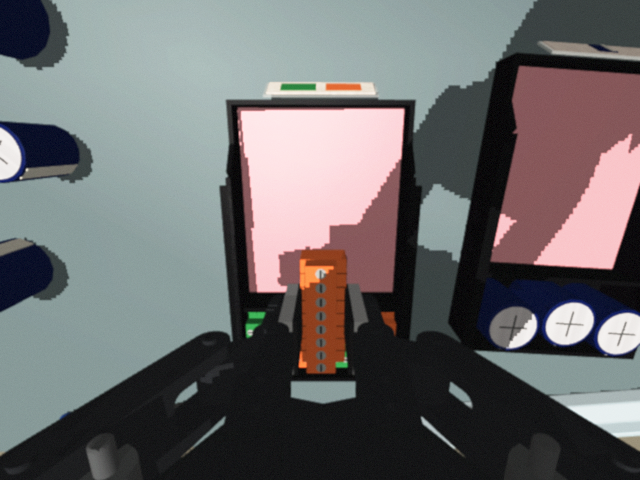

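```bash
python3 -m crank '[{"grip":1,"offset":[-1,-1,40],"angular":[0,0,0]},{"grip":1,"offset":[-1,-1,65],"angular":[0,0,0]},{"grip":1,"offset":[-1,-1,76],"angular":[0,0,0]},{"grip":1,"offset":[-1,-1,81],"angular":[0,0,0]},{"grip":1,"offset":[-1,-1,83],"angular":[0,0,0]},{"grip":1,"offset":[-1,-1,83],"angular":[0,0,0]},{"grip":1,"offset":[-1,-1,83],"angular":[0,0,0]}]'
python3 -m crank '[{"grip":1,"offset":[0,0,1],"angular":[0,0,0]},{"grip":1,"offset":[0,0,1],"angular":[0,0,0]}]'
```

```text
t: 16.3
tcp_pos: [0.6656, -0.1814, 0.0178]
tool_rot: [0.015, 1.0, -0.001, 0.001]
force: [-0.1, 0.8, -0.0]
finger_gap: 0.219
t: 16.5
tcp_pos: [0.6649, -0.1812, 0.016]
tool_rot: [0.015, 1.0, -0.0, 0.0]
force: [-0.4, -0.1, -0.4]
finger_gap: 0.22
```

```bash
python3 -m crank '[{"grip":1,"offset":[0,0,1],"angular":[0,0,0]},{"grip":1,"offset":[0,0,2],"angular":[0,0,0]},{"grip":1,"offset":[0,0,2],"angular":[0,0,0]}]'
```

```text
t: 16.8
tcp_pos: [0.6647, -0.1811, 0.0134]
tool_rot: [0.015, 1.0, -0.0, 0.0]
force: [-0.1, -0.1, 1.4]
finger_gap: 0.223
```

```bash
python3 -m crank '[{"grip":1,"offset":[0,0,0.8],"angular":[0,0,0]},{"grip":1,"offset":[0,0,0.8],"angular":[0,0,0]}]'
python3 -m crank '[{"grip":0.75,"offset":[0,0,0],"angular":[0,0,0]},{"grip":0.65,"offset":[0,0,0],"angular":[0,0,0]},{"grip":0.55,"offset":[0,0,0],"angular":[0,0,0]},{"grip":0.5,"offset":[0,0,0],"angular":[0,0,0]},{"grip":0.5,"offset":[0,0,-20],"angular":[0,0,0]},{"grip":0.5,"offset":[0,0,-60],"angular":[0,0,0]},{"grip":0.5,"offset":[0,0,-100],"angular":[0,0,0]},{"grip":0.5,"offset":[0,0,-100],"angular":[0,0,0]},{"grip":0.5,"offset":[0,0,-100],"angular":[0,0,0]}]'
python3 - <<'E'
from h import *
go(449,-256.5,105,143.7)
go(449,-256.5,105,143.7-180)
d=vision.snapshot("wrist"); save(d,"w13.png")
E
```

```text
t: 17.0
tcp_pos: [0.6647, -0.1811, 0.0134]
tool_rot: [0.015, 1.0, -0.0, 0.0]
force: [-2.2, 0.6, 4.7]
finger_gap: 0.218
t: 17.9
tcp_pos: [0.6653, -0.1814, 0.114]
tool_rot: [0.015, 1.0, -0.001, 0.001]
force: [0.1, 0.5, -0.4]
finger_gap: 0.501
q6 target deg 6.6
tcp [ 665.3 -181.4  114. ] psi 88.3 offset [214.  -81.5   8.5] turn z 124.6 tilt xy deg [-0.06  0.15] t 17.9 gap 0.501
q6 target deg 6.6
tcp [ 665.3 -181.4  114. ] psi 88.3 offset [214.  -81.5   8.5] turn z 124.6 tilt xy deg [-0.06  0.15] t 17.9 gap 0.501
```

View pics/w13.png

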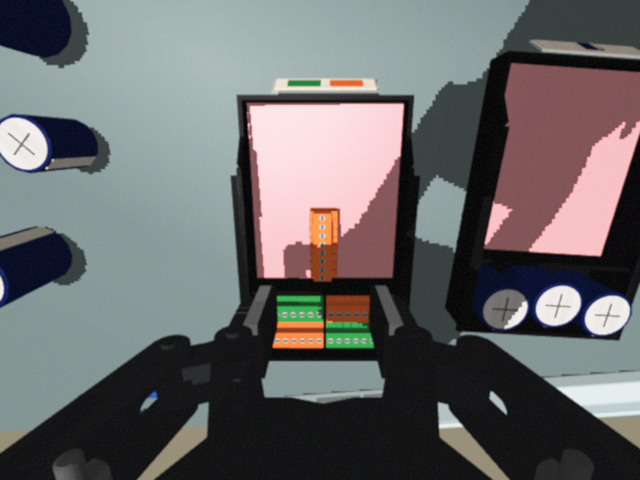

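The orange block lies flat in the terminal bin at (323,245). Green is next, reached in two calls because of the large turn.

```bash
python3 -m crank '[{"grip":0.4,"offset":[20,-8,5],"angular":[0,0,8.5]},{"grip":0.4,"offset":[60,-22,5],"angular":[0,0,17]},{"grip":0.4,"offset":[90,-34,5],"angular":[0,0,25.5]},{"grip":0.4,"offset":[110,-42,5],"angular":[0,0,34]},{"grip":0.4,"offset":[130,-50,5],"angular":[0,0,42.5]},{"grip":0.4,"offset":[150,-58,5],"angular":[0,0,51]},{"grip":0.4,"offset":[170,-66,5],"angular":[0,0,59.5]},{"grip":0.4,"offset":[190,-74,5],"angular":[0,0,68]},{"grip":0.4,"offset":[214,-81.5,5],"angular":[0,0,76.5]},{"grip":0.4,"offset":[214,-81.5,5],"angular":[0,0,85]}]'
python3 -m crank '[{"grip":0.4,"offset":[0,0,0],"angular":[0,0,8.5]},{"grip":0.4,"offset":[0,0,0],"angular":[0,0,17]},{"grip":0.4,"offset":[0,0,0],"angular":[0,0,25.5]},{"grip":0.4,"offset":[0,0,0],"angular":[0,0,34]},{"grip":0.4,"offset":[0,0,0],"angular":[0,0,39.6]},{"grip":0.4,"offset":[0,0,0],"angular":[0,0,39.6]},{"grip":0.4,"offset":[0,0,0],"angular":[0,0,39.6]}]'
python3 - <<'E'
from h import *
go(449,-256.5,5,-36.3)
d=vision.snapshot("wrist"); save(d,"w14.png"); im=d["pixels"]
hsv=cv2.cvtColor(im,cv2.COLOR_RGB2HSV); H,S,V=[hsv[:,:,i].astype(int) for i in range(3)]
m=(S>110)&(H>45)&(H<80); r=np.zeros(m.shape,bool); r[180:320,270:380]=m[180:320,270:380]
print(rectw(d,r,.014),rectw(d,r,.022)); print(proj(d,[.449,-.2565,.018]))
E
```

```text
t: 18.95
tcp_pos: [0.4441, -0.255, 0.1056]
tool_rot: [0.689, 0.724, -0.0, -0.004]
force: [0.2, -0.1, -0.3]
finger_gap: 0.604
t: 19.65
tcp_pos: [0.4476, -0.2556, 0.1064]
tool_rot: [0.892, 0.453, -0.0, -0.001]
force: [-1.0, 0.4, -0.1]
finger_gap: 0.603
q6 target deg 6.6
tcp [ 447.6 -255.6  106.4] psi -36.2 offset [  0.    1.9 101.4] turn z 0.1 tilt xy deg [-0.15 -0.02] t 19.6 gap 0.603
[ 452.9 -262.4   55.3   20.    53.7] [ 454.1 -260.2   53.5   19.3   53.7]
[[325.62013076 243.53092341]]
```

View pics/w14.png

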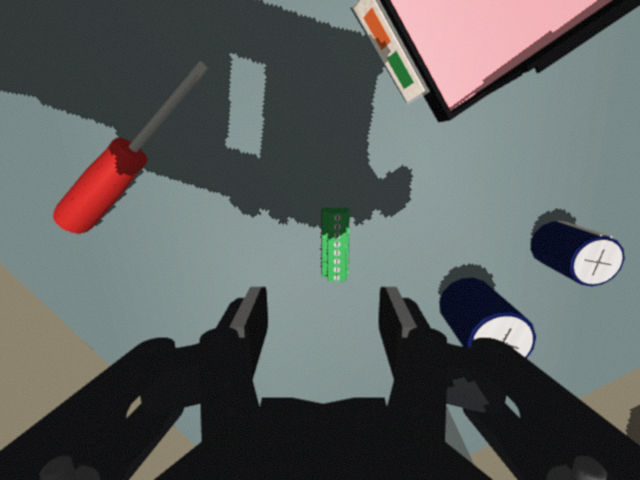

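```bash
python3 -m crank '[{"grip":0.45,"offset":[-1,8,30],"angular":[0,0,0]},{"grip":0.5,"offset":[-1,8,70],"angular":[0,0,0]},{"grip":0.5,"offset":[-1,8,92],"angular":[0,0,0]},{"grip":0.5,"offset":[-1,8,100],"angular":[0,0,0]},{"grip":0.5,"offset":[-1,8,100],"angular":[0,0,0]},{"grip":0.5,"offset":[-1,8,100],"angular":[0,0,0]}]' 40
python3 - <<'E'
from h import *
go(453,-261.5,5,-36.3); print(manip.sense()["force"])
d=vision.snapshot("wrist"); save(d,"w15.png")
E
```

```text
t: 20.3
tcp_pos: [0.4546, -0.2621, 0.0081]
tool_rot: [0.892, 0.452, 0.0, 0.001]
force: [0.0, 0.3, -0.5]
finger_gap: 0.499
q6 target deg 6.3
tcp [ 454.6 -262.1    8.1] psi -36.3 offset [-0.5 -1.6  3.1] turn z 0.0 tilt xy deg [0.06 0.01] t 20.3 gap 0.499
[ 0.0249953   0.30087459 -0.48239677]
```

View pics/w15.png

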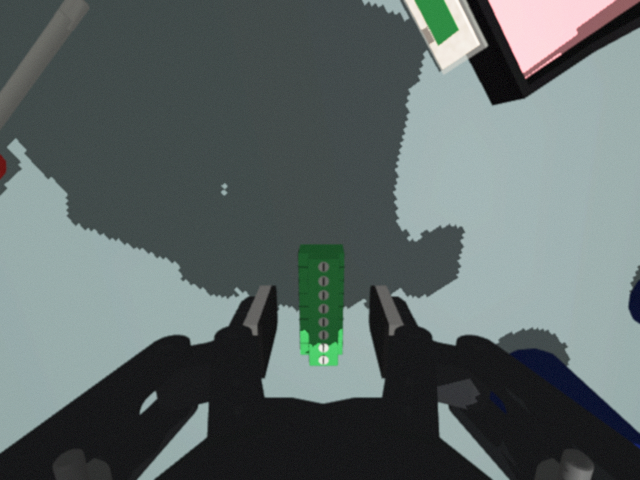

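Green block centred at (321,306). Closing and lifting.

```bash
python3 -m crank '[{"grip":0.5,"offset":[0,0,2.5],"angular":[0,0,0]},{"grip":1,"offset":[0,0,2.5],"angular":[0,0,0]},{"grip":1,"offset":[0,0,2.5],"angular":[0,0,0]},{"grip":1,"offset":[0,0,2.5],"angular":[0,0,0]},{"grip":1,"offset":[0,0,2.5],"angular":[0,0,0]},{"grip":1,"offset":[0,0,2.5],"angular":[0,0,0]},{"grip":1,"offset":[0,0,2.5],"angular":[0,0,0]}]' 40
python3 -m crank '[{"grip":1,"offset":[0,0,-5],"angular":[0,0,0]},{"grip":1,"offset":[0,0,-20],"angular":[0,0,0]},{"grip":1,"offset":[0,0,-60],"angular":[0,0,0]},{"grip":1,"offset":[0,0,-100],"angular":[0,0,0]},{"grip":1,"offset":[0,0,-100],"angular":[0,0,0]},{"grip":1,"offset":[0,0,-100],"angular":[0,0,0]}]' 40
python3 - <<'E'
from h import *
go(604.1,-178.7,100,88.3)
E
```

```text
t: 21.05
tcp_pos: [0.4546, -0.262, 0.0058]
tool_rot: [0.892, 0.452, 0.0, 0.001]
force: [-1.3, 0.6, 6.1]
finger_gap: 0.213
t: 21.65
tcp_pos: [0.4544, -0.2619, 0.106]
tool_rot: [0.892, 0.452, 0.0, 0.001]
force: [-0.1, 0.1, -0.9]
finger_gap: 0.215
q6 target deg 75.2
tcp [ 454.4 -261.9  106. ] psi -36.3 offset [155.7  71.3   6.1] turn z 55.4 tilt xy deg [0.12 0.01] t 21.6 gap 0.215
```

```bash
python3 -m crank '[{"grip":1,"offset":[10,5,3],"angular":[0,0,-8.5]},{"grip":1,"offset":[30,14,3],"angular":[0,0,-17]},{"grip":1,"offset":[55,25,3],"angular":[0,0,-25.5]},{"grip":1,"offset":[75,34,3],"angular":[0,0,-34]},{"grip":1,"offset":[95,43,3],"angular":[0,0,-42.5]},{"grip":1,"offset":[115,52,3],"angular":[0,0,-51]},{"grip":1,"offset":[135,62,3],"angular":[0,0,-59.5]},{"grip":1,"offset":[150,69,3],"angular":[0,0,-68]},{"grip":1,"offset":[155.7,71.3,3],"angular":[0,0,-76.5]},{"grip":1,"offset":[155.7,71.3,3],"angular":[0,0,-85]}]'
python3 -m crank '[{"grip":1,"offset":[0,0,0],"angular":[0,0,-8.5]},{"grip":1,"offset":[0,0,0],"angular":[0,0,-17]},{"grip":1,"offset":[0,0,0],"angular":[0,0,-25.5]},{"grip":1,"offset":[0,0,0],"angular":[0,0,-34]},{"grip":1,"offset":[0,0,0],"angular":[0,0,-39.6]},{"grip":1,"offset":[0,0,0],"angular":[0,0,-39.6]},{"grip":1,"offset":[0,0,0],"angular":[0,0,-39.6]}]'
python3 - <<'E'
from h import *
go(604.1,-178.7,14,88.3)
d=vision.snapshot("wrist"); save(d,"w16.png")
E
```

```text
t: 22.65
tcp_pos: [0.6034, -0.1771, 0.0995]
tool_rot: [0.349, 0.937, 0.0, -0.002]
force: [-0.2, 0.8, -0.8]
finger_gap: 0.218
t: 23.35
tcp_pos: [0.6029, -0.178, 0.1004]
tool_rot: [0.016, 1.0, 0.001, -0.001]
force: [0.2, -0.8, -0.2]
finger_gap: 0.218
q6 target deg -104.8
tcp [ 602.9 -178.   100.4] psi 88.2 offset [-1.5 -0.8 86.4] turn z -0.1 tilt xy deg [ 0.07 -0.16] t 23.4 gap 0.218
```

View pics/w16.png

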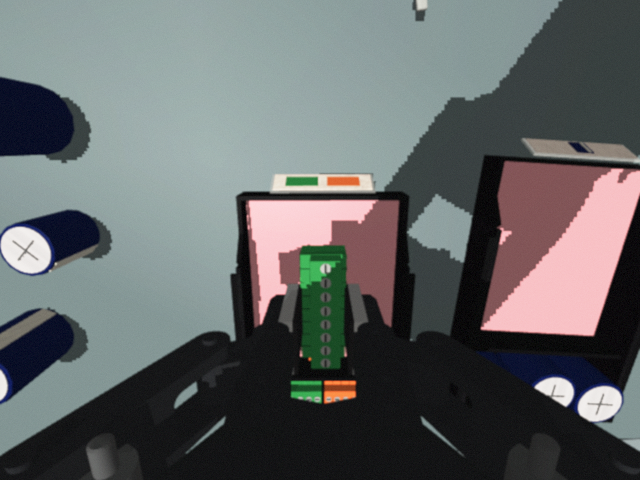

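```bash
python3 -m crank '[{"grip":1,"offset":[0,-0.5,40],"angular":[0,0,0]},{"grip":1,"offset":[0,-0.5,65],"angular":[0,0,0]},{"grip":1,"offset":[0,-0.5,76],"angular":[0,0,0]},{"grip":1,"offset":[0,-0.5,81],"angular":[0,0,0]},{"grip":1,"offset":[0,-0.5,84],"angular":[0,0,0]},{"grip":1,"offset":[0,-0.5,84],"angular":[0,0,0]},{"grip":1,"offset":[0,-0.5,84],"angular":[0,0,0]}]'
python3 -m crank '[{"grip":1,"offset":[0,0,1],"angular":[0,0,0]},{"grip":1,"offset":[0,0,1],"angular":[0,0,0]}]'
```

```text
t: 24.1
tcp_pos: [0.6046, -0.1793, 0.0192]
tool_rot: [0.015, 1.0, -0.001, 0.001]
force: [-0.6, 0.1, 0.1]
finger_gap: 0.223
t: 24.3
tcp_pos: [0.6041, -0.1791, 0.0176]
tool_rot: [0.015, 1.0, -0.0, 0.0]
force: [0.1, 0.1, -0.3]
finger_gap: 0.221
```

```bash
python3 -m crank '[{"grip":1,"offset":[0,0,1],"angular":[0,0,0]},{"grip":1,"offset":[0,0,2],"angular":[0,0,0]},{"grip":1,"offset":[0,0,2],"angular":[0,0,0]}]'
python3 -m crank '[{"grip":1,"offset":[0,0,1],"angular":[0,0,0]},{"grip":1,"offset":[0,0,1],"angular":[0,0,0]}]'
```

```text
t: 24.6
tcp_pos: [0.6036, -0.1789, 0.0149]
tool_rot: [0.015, 1.0, 0.0, -0.0]
force: [0.4, -0.2, -0.3]
finger_gap: 0.223
t: 24.8
tcp_pos: [0.6038, -0.179, 0.0139]
tool_rot: [0.015, 1.0, 0.0, -0.0]
force: [0.2, 0.3, -0.3]
finger_gap: 0.221
```

```bash
python3 -m crank '[{"grip":1,"offset":[0,0,0.8],"angular":[0,0,0]},{"grip":1,"offset":[0,0,0.8],"angular":[0,0,0]}]'
python3 -m crank '[{"grip":0.75,"offset":[0,0,0],"angular":[0,0,0]},{"grip":0.65,"offset":[0,0,0],"angular":[0,0,0]},{"grip":0.55,"offset":[0,0,0],"angular":[0,0,0]},{"grip":0.5,"offset":[0,0,0],"angular":[0,0,0]},{"grip":0.5,"offset":[0,0,-20],"angular":[0,0,0]},{"grip":0.5,"offset":[0,0,-60],"angular":[0,0,0]},{"grip":0.5,"offset":[0,0,-110],"angular":[0,0,0]},{"grip":0.5,"offset":[0,0,-130],"angular":[0,0,0]},{"grip":0.5,"offset":[0,0,-130],"angular":[0,0,0]}]'
python3 - <<'E'
from h import *
d=vision.snapshot("top"); print(world(d,[442.5,198.3],.045))
go(587,-362,130,90)
d=vision.snapshot("wrist"); save(d,"w17.png")
E
```

```text
t: 25.0
tcp_pos: [0.6038, -0.179, 0.0139]
tool_rot: [0.015, 1.0, -0.0, 0.0]
force: [-1.6, 1.1, 4.7]
finger_gap: 0.22
t: 25.9
tcp_pos: [0.6063, -0.1801, 0.1474]
tool_rot: [0.015, 1.0, -0.002, 0.004]
force: [0.6, 0.0, -0.0]
finger_gap: 0.501
[[ 0.588446   -0.36296485  0.045     ]]
q6 target deg -121.7
tcp [ 604.7 -179.4  145. ] psi 88.3 offset [  12.4 -183.1   15.3] turn z -1.7 tilt xy deg [-0.1  0.2] t 25.9 gap 0.498
```

View pics/w17.png

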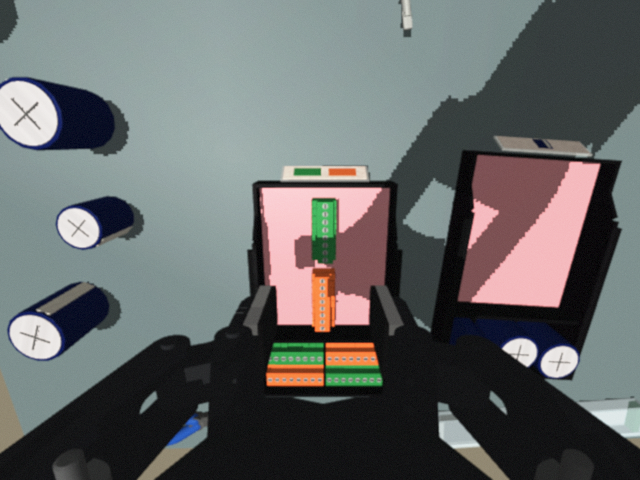

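Both terminals lie in their bin, green at (323,230) and orange at (323,300). The small capacitor is the middle one, at (80,230).

```bash
python3 -m crank '[{"grip":0.2,"offset":[13,-184,13],"angular":[0,0,-1.7]},{"grip":0.2,"offset":[13,-184,13],"angular":[0,0,-1.7]},{"grip":0.2,"offset":[13,-184,13],"angular":[0,0,-1.7]},{"grip":0.2,"offset":[13,-184,13],"angular":[0,0,-1.7]},{"grip":0.2,"offset":[13,-184,13],"angular":[0,0,-1.7]},{"grip":0.2,"offset":[13,-184,13],"angular":[0,0,-1.7]},{"grip":0.2,"offset":[13,-184,13],"angular":[0,0,-1.7]}]'
python3 - <<'E'
from h import *
go(588,-362.5,12,90)
d=vision.snapshot("wrist"); save(d,"w18.png"); print(proj(d,[[.588,-.3625,.045],[.588,-.3625,0]]))
E
```

```text
t: 26.7
tcp_pos: [0.5845, -0.3605, 0.1285]
tool_rot: [-0.0, 1.0, 0.002, -0.001]
force: [-0.5, -0.5, 0.2]
finger_gap: 0.802
q6 target deg -121.7
tcp [ 584.5 -360.5  128.5] psi 90.0 offset [ -3.8  -2.4 116.5] turn z 0.0 tilt xy deg [ 0.18 -0.16] t 26.7 gap 0.802
[[321.43302332 254.24455853]
 [321.55569789 237.24192461]]
```

View pics/w18.png

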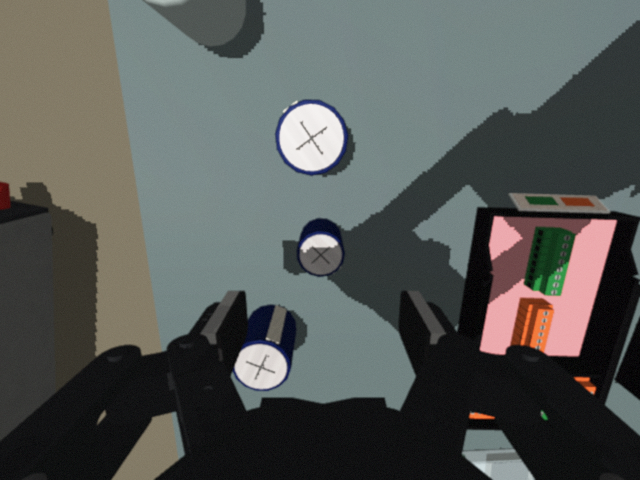

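```bash
python3 -m crank '[{"grip":0.3,"offset":[-3,-2.5,30],"angular":[0,0,0]},{"grip":0.3,"offset":[-3,-2.5,60],"angular":[0,0,0]},{"grip":0.3,"offset":[-3,-2.5,90],"angular":[0,0,0]},{"grip":0.3,"offset":[-3,-2.5,110],"angular":[0,0,0]},{"grip":0.3,"offset":[-3,-2.5,117],"angular":[0,0,0]},{"grip":0.3,"offset":[-3,-2.5,117],"angular":[0,0,0]},{"grip":0.3,"offset":[-3,-2.5,117],"angular":[0,0,0]}]' 40
python3 - <<'E'
from h import *
go(588,-362.5,12,90); print(manip.sense()["force"])
d=vision.snapshot("wrist"); save(d,"w19.png")
E
```

```text
t: 27.45
tcp_pos: [0.5893, -0.3648, 0.0143]
tool_rot: [-0.001, 1.0, -0.001, 0.001]
force: [-0.3, -0.2, -0.0]
finger_gap: 0.696
q6 target deg -121.7
tcp [ 589.3 -364.8   14.3] psi 90.1 offset [1.3 2.3 2.3] turn z 0.1 tilt xy deg [-0.07  0.08] t 27.4 gap 0.696
[-0.32954564 -0.15346142 -0.02277225]
```

View pics/w19.png

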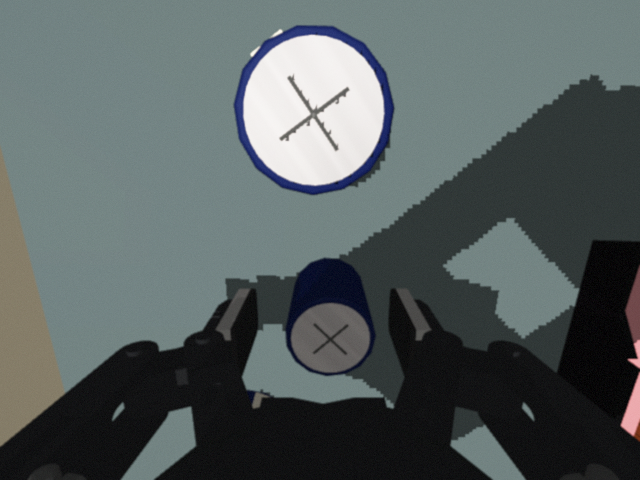

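```bash
python3 -m crank '[{"grip":0.3,"offset":[0.5,3,1],"angular":[0,0,0]},{"grip":0.3,"offset":[0.5,3,1],"angular":[0,0,0]},{"grip":0.5,"offset":[0.5,3,1],"angular":[0,0,0]},{"grip":1,"offset":[0.5,3,1],"angular":[0,0,0]},{"grip":1,"offset":[0.5,3,1],"angular":[0,0,0]},{"grip":1,"offset":[0.5,3,1],"angular":[0,0,0]},{"grip":1,"offset":[0.5,3,1],"angular":[0,0,0]},{"grip":1,"offset":[0.5,3,1],"angular":[0,0,0]}]' 40
python3 -m crank '[{"grip":1,"offset":[0,0,-5],"angular":[0,0,0]},{"grip":1,"offset":[0,0,-20],"angular":[0,0,0]},{"grip":1,"offset":[0,0,-60],"angular":[0,0,0]},{"grip":1,"offset":[0,0,-110],"angular":[0,0,0]},{"grip":1,"offset":[0,0,-130],"angular":[0,0,0]},{"grip":1,"offset":[0,0,-130],"angular":[0,0,0]}]' 40
python3 - <<'E'
from h import *
go(617.2,-10.3,140,84.8)
d=vision.snapshot("wrist"); save(d,"w20.png")
E
```

```text
t: 28.3
tcp_pos: [0.5882, -0.3623, 0.0128]
tool_rot: [0.0, 1.0, -0.0, 0.0]
force: [-0.2, 0.5, 4.7]
finger_gap: 0.381
t: 28.9
tcp_pos: [0.5902, -0.3639, 0.1478]
tool_rot: [-0.0, 1.0, -0.003, 0.004]
force: [0.5, -0.3, -1.0]
finger_gap: 0.387
q6 target deg -85.8
tcp [ 590.2 -363.9  147.8] psi 90.0 offset [-27.  353.7   5.7] turn z 5.2 tilt xy deg [-0.37  0.43] t 28.9 gap 0.387
```

View pics/w20.png

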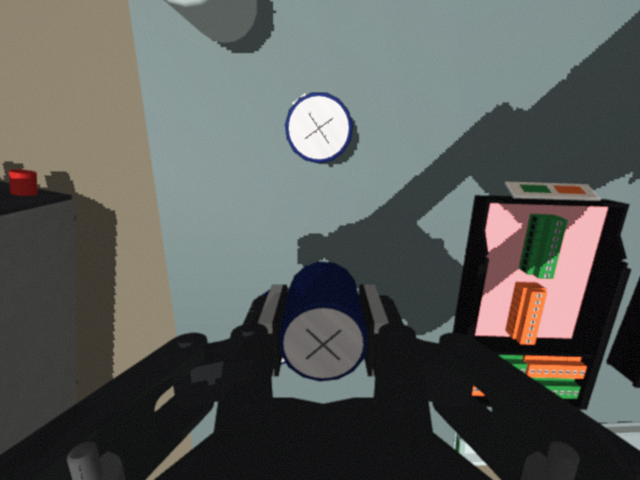

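```bash
python3 -m crank '[{"grip":1,"offset":[-28,353.5,2],"angular":[0,0,5.2]},{"grip":1,"offset":[-28,353.5,2],"angular":[0,0,5.2]},{"grip":1,"offset":[-28,353.5,2],"angular":[0,0,5.2]},{"grip":1,"offset":[-28,353.5,2],"angular":[0,0,5.2]},{"grip":1,"offset":[-28,353.5,2],"angular":[0,0,5.2]},{"grip":1,"offset":[-28,353.5,2],"angular":[0,0,5.2]},{"grip":1,"offset":[-28,353.5,2],"angular":[0,0,5.2]},{"grip":1,"offset":[-28,353.5,2],"angular":[0,0,5.2]},{"grip":1,"offset":[-28,353.5,2],"angular":[0,0,5.2]},{"grip":1,"offset":[-28,353.5,2],"angular":[0,0,5.2]}]'
python3 -m crank '[{"grip":1,"offset":[0,0,20],"angular":[0,0,0]},{"grip":1,"offset":[0,0,40],"angular":[0,0,0]},{"grip":1,"offset":[0,0,40],"angular":[0,0,0]}]'
python3 - <<'E'
from h import *
go(617.2,-10.3,22,84.8)
d=vision.snapshot("wrist"); save(d,"w21.png")
E
```

```text
t: 29.95
tcp_pos: [0.6152, -0.0093, 0.1391]
tool_rot: [0.046, 0.999, -0.0, -0.001]
force: [0.6, -0.3, -0.7]
finger_gap: 0.383
t: 30.25
tcp_pos: [0.6135, -0.0104, 0.0973]
tool_rot: [0.047, 0.999, 0.0, -0.003]
force: [0.4, -0.2, -1.4]
finger_gap: 0.387
q6 target deg -85.8
tcp [613.5 -10.4  97.3] psi 84.6 offset [-4.2  0.4 75.3] turn z -0.2 tilt xy deg [ 0.02 -0.38] t 30.2 gap 0.387
```

View pics/w21.png

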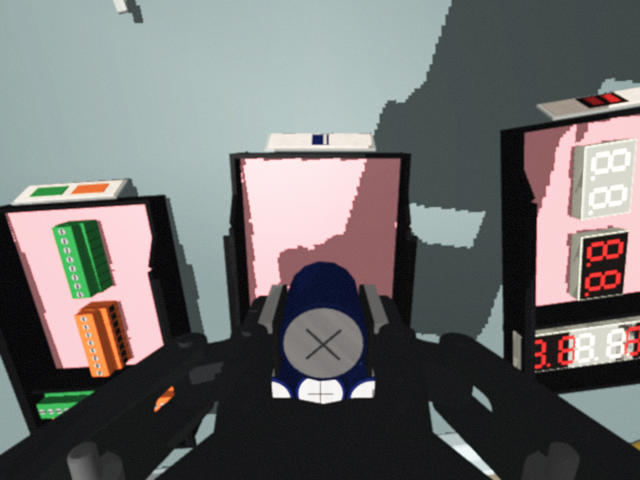

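```bash
python3 -m crank '[{"grip":1,"offset":[-2,0,30],"angular":[0,0,0]},{"grip":1,"offset":[-2,0,55],"angular":[0,0,0]},{"grip":1,"offset":[-2,0,66],"angular":[0,0,0]},{"grip":1,"offset":[-2,0,71],"angular":[0,0,0]},{"grip":1,"offset":[-2,0,73],"angular":[0,0,0]},{"grip":1,"offset":[-2,0,73],"angular":[0,0,0]},{"grip":1,"offset":[-2,0,73],"angular":[0,0,0]}]'
python3 -m crank '[{"grip":1,"offset":[0,0,1],"angular":[0,0,0]},{"grip":1,"offset":[0,0,1],"angular":[0,0,0]}]'
```

```text
t: 31.0
tcp_pos: [0.6186, -0.0088, 0.0284]
tool_rot: [0.045, 0.999, -0.0, 0.001]
force: [0.8, -0.1, -0.2]
finger_gap: 0.387
t: 31.2
tcp_pos: [0.6181, -0.0086, 0.0267]
tool_rot: [0.045, 0.999, -0.0, 0.0]
force: [-0.3, -1.0, -1.0]
finger_gap: 0.386
```

```bash
python3 -m crank '[{"grip":1,"offset":[0,0,2],"angular":[0,0,0]},{"grip":1,"offset":[0,0,4],"angular":[0,0,0]},{"grip":1,"offset":[0,0,4],"angular":[0,0,0]}]'
python3 -m crank '[{"grip":1,"offset":[0,0,1],"angular":[0,0,0]},{"grip":1,"offset":[0,0,1],"angular":[0,0,0]}]'
```

```text
t: 31.5
tcp_pos: [0.6175, -0.0086, 0.0218]
tool_rot: [0.045, 0.999, 0.0, -0.0]
force: [-1.0, -1.0, -0.6]
finger_gap: 0.386
t: 31.7
tcp_pos: [0.6177, -0.0086, 0.021]
tool_rot: [0.045, 0.999, 0.0, -0.0]
force: [-0.2, 0.2, 0.2]
finger_gap: 0.385
```

```bash
python3 -m crank '[{"grip":1,"offset":[0,0,0.7],"angular":[0,0,0]},{"grip":1,"offset":[0,0,0.7],"angular":[0,0,0]}]'
```

```text
t: 31.9
tcp_pos: [0.6179, -0.0087, 0.0208]
tool_rot: [0.045, 0.999, -0.0, 0.0]
force: [-0.3, -0.4, 2.0]
finger_gap: 0.384
```

```bash
python3 -m crank '[{"grip":0.6,"offset":[0,0,0],"angular":[0,0,0]},{"grip":0.55,"offset":[0,0,0],"angular":[0,0,0]},{"grip":0.45,"offset":[0,0,0],"angular":[0,0,0]},{"grip":0.35,"offset":[0,0,0],"angular":[0,0,0]},{"grip":0.35,"offset":[0,0,0],"angular":[0,0,0]},{"grip":0.35,"offset":[0,0,-20],"angular":[0,0,0]},{"grip":0.35,"offset":[0,0,-60],"angular":[0,0,0]},{"grip":0.35,"offset":[0,0,-110],"angular":[0,0,0]},{"grip":0.35,"offset":[0,0,-160],"angular":[0,0,0]},{"grip":0.35,"offset":[0,0,-160],"angular":[0,0,0]}]'
python3 -m crank '[{"grip":0.35,"offset":[40,0,-30],"angular":[0,0,0]},{"grip":0.35,"offset":[60,0,-30],"angular":[0,0,0]},{"grip":0.35,"offset":[60,0,-30],"angular":[0,0,0]},{"grip":0.35,"offset":[60,0,-30],"angular":[0,0,0]}]'
python3 - <<'E'
from h import *
d=vision.snapshot("wrist"); save(d,"w22.png")
d=vision.snapshot("side"); im=cv2.resize(d["pixels"][140:340,200:500],None,fx=2.6,fy=2.6,interpolation=cv2.INTER_CUBIC); cv2.imwrite("pics/s22.png",im[:,:,::-1])
E
```

```text
t: 32.9
tcp_pos: [0.6229, -0.0095, 0.1884]
tool_rot: [0.045, 0.999, -0.001, 0.008]
force: [1.0, -0.6, 1.0]
finger_gap: 0.647
t: 33.3
tcp_pos: [0.5583, -0.0033, 0.2103]
tool_rot: [0.045, 0.999, -0.0, 0.0]
force: [1.3, 0.1, 0.2]
finger_gap: 0.648
```

View pics/w22.png

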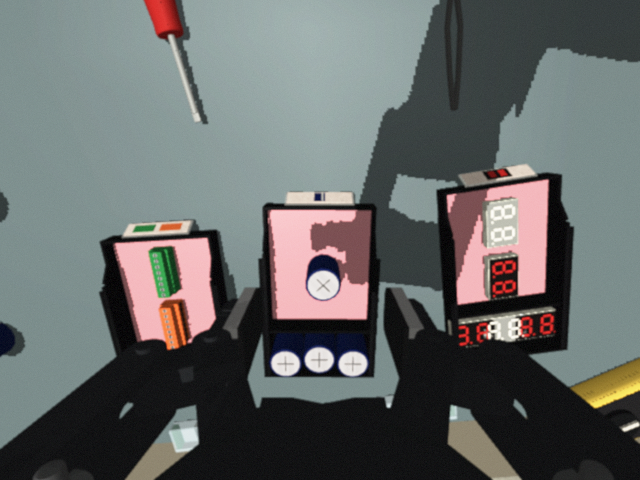

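View pics/s22.png

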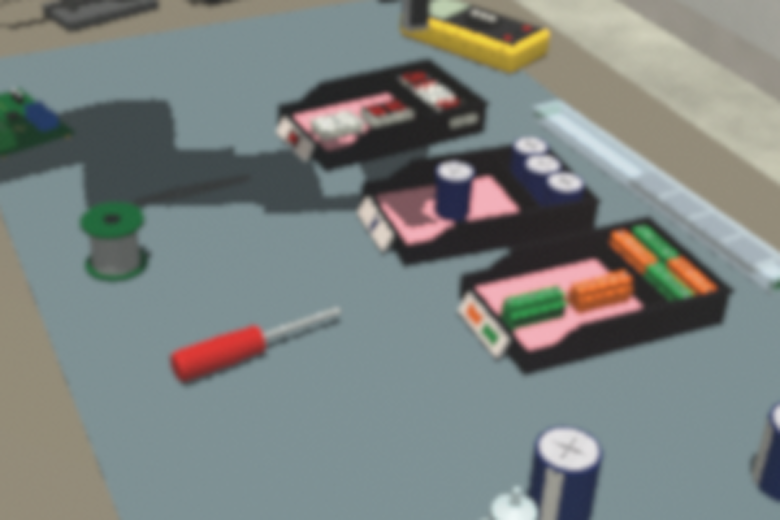

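Both views show all five parts seated flat in the right bins. Before handing in, I'll check their positions numerically and confirm the board and bottle haven't moved.

```bash
python3 - <<'E'
from h import *
d=vision.snapshot("wrist")
bins=dict(t=(634.1,-179.6,-1.7),c=(617.2,-10.3,-5.2),d=(609.6,180.5,3.8))
for n,b,px,z in [("white","d",(501,223),.022),("red","d",(503,276),.022),("cap","c",(323,285),.053),("green","t",(164,271),.026),("orange","t",(174,325),.026)]:
    w=world(d,px,z)[0]*1000; x,y,a=bins[b]; a=np.radians(a); v=w[:2]-[x,y]
    print(n,(v@[np.cos(a),np.sin(a)]).round(),(v@[-np.sin(a),np.cos(a)]).round())
a=cv2.imread("pics/side0.png"); b=vision.snapshot("side")["pixels"][:,:,::-1]
for nm,(x0,x1,y0,y1) in dict(board=(175,235,165,205),bottle=(370,420,325,400)).items():
    print(nm,"max/mean diff",np.abs(a[y0:y1,x0:x1].astype(int)-b[y0:y1,x0:x1]).max(),np.abs(a[y0:y1,x0:x1].astype(int)-b[y0:y1,x0:x1]).mean().round(2))
E
```

```text
white -29.0 -4.0
red 30.0 -3.0
cap 2.0 0.0
green -34.0 3.0
orange 30.0 2.0
board max/mean diff 81 28.97
bottle max/mean diff 8 4.62
```

```bash
python3 - <<'E'
from h import *
a=cv2.imread("pics/side0.png")[155:215,165:245]; b=vision.snapshot("side")["pixels"][155:215,165:245,::-1]
cv2.imwrite("pics/bd.png",cv2.resize(np.hstack([a,b]),None,fx=4.5,fy=4.5,interpolation=cv2.INTER_CUBIC))
E
```

```text
(no output)
```

View pics/bd.png

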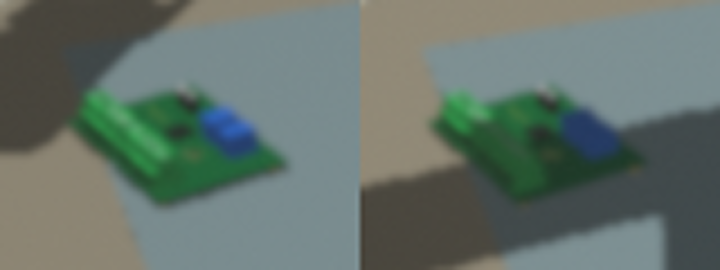

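The board is in the same place. The difference is only the arm's shadow, with matching corners (165,205) in the left half and (165+360,205) in the right. Handing in.

```bash
python3 - <<'E'
from station import manip
print(manip.sign_off())
E
```

```text
the job is handed in; nothing more can be done
None
```

All five components are in the front compartments of their own bins, and the job was handed in at about 33 s of the 138 s allowed. The hand-in reports no verdict. I lowered each part until the wrist force showed contact with the foam (about 2–6 N) and only then opened the fingers.

| Component | Bin | Measured from compartment centre (x, y), mm |
|---|---|---|
| White display | displays | −29, −4 |
| Red display | displays | +30, −3 |
| Green terminal block | terminals | −34, +3 |
| Orange terminal block | terminals | +30, +2 |
| Capacitor (smallest of the three) | capacitors | +2, 0 |

- **Parts:** in the last wrist and side pictures all five lie flat, right way up, none on another or on a wall, with the gripper clear. The positions are estimates from pixels I picked by eye in the wrist picture, good to a few mm. The nearest is 24 mm inside its limit.
- **Board and bottle:** neither moved. The bottle's picture was essentially unchanged. The automatic comparison flagged a difference at the board, but viewing the two pictures showed only the arm's shadow on it.

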